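# Close the drying stack over a wet book cover

## Robot

A 6-joint arm with a two-finger parallel gripper is mounted at the origin on a cart in front of the work surface, level with it; the furniture and walls round the work are solid. World frame = base frame: x ahead of the robot, y to its left, z up, the work surface at z = 0. Lengths are in m, angles in rad, forces in N, time in s.
With the tool pointing down it reaches from about 0.325 to 0.9 m from the base axis. Payload 6.1 kg.
Tool frame: the origin (TCP) lies midway between the tips of the shut fingers; the grasp point (between the pads) lies 19 mm behind it; z points along the fingers, y is the direction in which the jaws open and shut (so a half turn about z gives the same grasp; the last joint's range is limited). The gripper opens to 85 mm and grips with 20 to 120 N. Pads are 22 mm wide; open, the fingers measure 114 mm over their backs; the gripper's body (76 mm by 85 mm) begins 54 mm behind the grasp point. The pads swing forward as they close: fully open they stand 13 mm farther back than shut.
Start: joints at [-1.358, 0.22, 1.526, -0, 1.395, -0.126], TCP at [0.208, -0.589, 0.231] pointing down, gripper open.
Joint ranges: [-2.98, 2.98], [-0.91, 2.08], [0.09, 2.57], [-1.24, 4.39], [0.2, 2.65], [-2.68, 2.68]. Speed limits (rad/s): [2.57, 2.57, 3.01, 3.14, 3.14, 3.14].

## Interface

Orientations are given as a 3x3 rotation matrix whose columns are the frame's x, y, z axes.
In Python, from plant import bot gives the robot as it stands. The module is installed in compiled form; this text tells all that it offers.
- The arm moves only by the shell command python3 -m handwheel 'ROWS' [FORCE]. ROWS is JSON, a list of rows, each a list of 7 numbers: the shift along the tool's x, y, z in mm, then the turn, a rotation vector about the tool's x, y, z in rad, then the opening, from 0 (shut) to 1 (fully open). In form: [[tx, ty, tz, ax, ay, az, jaw], ...]. A call has exactly 5 rows; each row shifts and turns the commanded pose from where the row before left it, along the tool's axes as they then stand; what a row does not reach is not made up. A row lasts 1/8 s, in which the tool goes at most 62.5 mm and 10.7 degrees, less where a joint would pass 70% of its speed; a pose out of reach is approached as far as the arm can. A call is refused whole if a number of a shift passes 62.5 or a number of a turn 0.188, either way. A call with a gripper value outside its range is refused whole. The fingers move at their own pace and stop on an object; FORCE is the grip in N (left out, the last holds). Time passes only in rows, so rows that do not move let the fingers close, or fill a call up. It gives the time, the measured TCP pose, the force and the opening at its end, in the units of the state.
- bot.observe(): the state, without advancing time (a new reading comes with each control period).
- bot.camera(name): name is "scene" or "top"; returns the picture (384x512x3 uint8, red, green, blue); there is no depth.
- bot.camera_info(name): a dict with "K" (3x3 intrinsics, pixels), "k1" (the pictures are not rectified: a ray, as slopes to the right and down, at radius r is drawn at 1 + k1 r^2 times it, then the intrinsics apply), "world_from_camera" (4x4, takes a point from camera to world coordinates). Camera axes: x right, y up, looking along -z (the intrinsics and any distortion apply to the point x, -y, -z); pixel columns grow to the right and rows downward; lengths in m; the calibration is good to about 2 mm. A picture is of the moment at which its call begins. camera_info takes no time and is no camera call.
- bot.close_job(): hands the job in, once; it reports no verdict.
The state is a dict: "clock": time; "joint_positions": joint angles; "joint_vel": joint speeds; "effort": joint torques, N m; "tcp_pos": TCP position; "ee_rot": TCP orientation; "contact_force": force on the tool from outside, world axes, zero at the start; "moment": the same for the moment, N m; "gripper_width": finger opening in m.
Only numpy, scipy, OpenCV 4.12 (cv2) and the standard library are available. Lean on these libraries where they do the work, as an engineer would, in place of code of your own. Each camera call takes 0.05 s, during which the arm holds its last target.

## Task

The leather book cover on top of the drying stack is still wet: stand the two loose spacer sticks in the grooves on either side of it, one in each groove, centred along it and fully down. Then lay the handled top board squarely and level over the stack, so that it rests on both sticks with its two end strips hanging outside them, clear of the cover. Lower each piece into place rather than dropping it, touch the wet cover with nothing, and leave the other things on the bench where they are.

Things in the scene. Friction and masses are not known exactly. Their poses are not given: they have to be found in the camera images.
- stack: fixed wooden drying stack, 150 (x) by 204 (y) by 58 mm high: two plywood boards, the lower tier already closed in the same way. Origin: centre of its underside, on the bench; z up. The flat top face has two straight grooves along x, open at both ends, 28 mm wide, 4 mm deep, centre lines at y = +-72 mm. Stands left or in the middle of the bench, yaw within 0.3 rad
- groove_left (a point): centre of the floor of the groove at the stack's +y side (54 mm above the stack's underside); x along the groove, 150 mm long, z up
- groove_right (a point): the same for the groove at the stack's -y side
- stick_a: loose felt-faced wooden spacer stick, 160 x 20 x 34 mm (x length, y width, z height), lying on the bench with its 34 mm side upright, 80 g. Origin: centre of its underside; x along the stick, z up. The two sticks are alike and either may go in either groove
- stick_b: loose felt-faced wooden spacer stick, 160 x 20 x 34 mm (x length, y width, z height), lying on the bench with its 34 mm side upright, 80 g. Origin: centre of its underside; x along the stick, z up. The two sticks are alike and either may go in either groove
- top_board: loose plywood top board, 150 (x) by 204 (y) mm, about 350 g, same turned half round, on the bench handle up. Origin: centre between the feet of its end strips; z up. The strips run along x under both y ends, 11 mm wide, 10 deep, inner faces at y = +-91 mm; the flat underside is 10 mm above the origin, the top face 22. Laid on two seated sticks its origin is 78 mm above the stack's underside
- handle_top (a point): centre of the upper face of the top board's handle, 52 mm above the board's origin. The handle is a solid wooden rail, 110 mm along the board's y, 22 mm wide in x, 30 mm high over the top face; x and z as the board's
- book_cover: loose wet brown leather book cover lying on the middle of the stack's top face between the grooves, 92 mm (its x, about along the grooves) by 64 mm, 14 mm high with its five brass bosses, about 28 mm from either stick when they are seated. Origin: centre of its underside. It must not be touched or shifted
- book_weight_0: grey round book weight with a knob, 47 mm across, 41 mm high, bystander; origin: centre of its underside
- book_weight_1: brass-coloured round book weight with a knob, 49 mm across and high, bystander; origin: centre of its underside
- dropper_bottle: amber dropper bottle with a red bulb, 52 mm across, 139 mm high, bystander; origin: centre of its underside
- hake_brush: flat wooden brush, 185 x 51 x 10 mm, bystander; origin: centre of its underside
Not all that is in view belongs to the job. Leave any red look-alike of the stick_a alone.

How it is judged:
By the outcome, as a careful person would: the job done as asked, in the order asked, and still so for the second after the job is handed in, with the robot touching nothing.
It also fails if it takes over 67 s, if anything falls off the work surface, if the arm or the gripper's body presses on something with over 40 N, if the wrist force passes 120 N, or if a joint passes its speed limit or range.

## Working session

There is one attempt and no reset: what is moved stays moved. The work goes in short steps, Python scripts to look and compute and a shell command to move; the robot and the scene stay as the last step left them, time stands still between calls to the robot, and variables do not carry over. Pictures are saved under pics/ and viewed, and the job is handed in when it is done.

```bash
mkdir -p pics
python3 - <<'E'
from plant import bot
import cv2,numpy as np
np.set_printoptions(precision=4,suppress=True)
for n in("scene","top"):
    cv2.imwrite(f"pics/{n}0.png",bot.camera(n)[:,:,::-1])
    print(bot.camera_info(n))
print(bot.observe())
E
```

```text
{'K': array([[411.8737,   0.    , 259.8663],
       [  0.    , 411.8737, 192.3254],
       [  0.    ,   0.    ,   1.    ]]), 'k1': -0.03580604968857322, 'world_from_camera': array([[ 0.7275,  0.5046, -0.4648, -0.1795],
       [-0.6859,  0.5526, -0.4736, -0.9303],
       [ 0.0179,  0.6633,  0.7481,  1.2978],
       [ 0.    ,  0.    ,  0.    ,  1.    ]])}
{'K': array([[424.7348,   0.    , 261.9052],
       [  0.    , 424.7348, 191.857 ],
       [  0.    ,   0.    ,   1.    ]]), 'k1': -0.092972459021752, 'world_from_camera': array([[ 0.0259,  0.9977, -0.0625,  0.4491],
       [-0.9994,  0.0273,  0.0209, -0.1514],
       [ 0.0226,  0.0619,  0.9978,  1.6246],
       [ 0.    ,  0.    ,  0.    ,  1.    ]])}
{'clock': 0.1, 'joint_positions': array([-1.3581,  0.2212,  1.5275,  0.    ,  1.3947, -0.1261]), 'joint_vel': array([-0.0023, -0.0013, -0.0036, -0.0018,  0.    ,  0.001 ]), 'effort': array([  0.0017, -49.8244, -39.0548,  -0.0002,   0.0057,   0.    ]), 'tcp_pos': array([ 0.2076, -0.5889,  0.2303]), 'ee_rot': array([[ 0.9432,  0.3323, -0.0004],
       [ 0.3323, -0.9432,  0.0018],
       [ 0.0003, -0.0018, -1.    ]]), 'contact_force': array([-0.0065,  0.6636,  1.2051]), 'moment': array([ 0.0082, -0.0092, -0.0084]), 'gripper_width': 0.08521179357550093}
```

View pics/scene0.png

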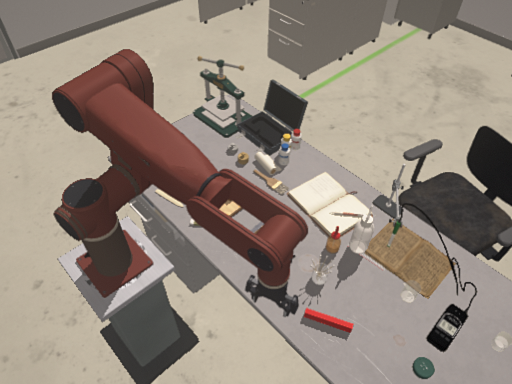

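View pics/top0.png

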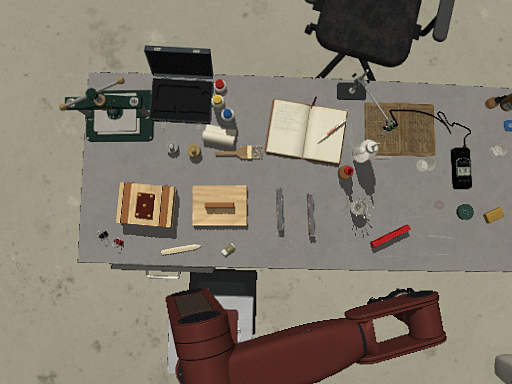

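The top view shows the stack at about (148,204) with the cover on it and the top board at (220,206). There are two grey-faced sticks at (280,211) and (311,217), and a red bar at (390,236), which is the look-alike. I'll enlarge this to confirm.

Run:
```python
import cv2
im=cv2.imread("pics/top0.png")
c=im[170:260,110:260]; cv2.imwrite("pics/c1.png",cv2.resize(c,None,fx=5.3,fy=5.3,interpolation=cv2.INTER_CUBIC))
c=im[170:260,255:415]; cv2.imwrite("pics/c2.png",cv2.resize(c,None,fx=5,fy=5,interpolation=cv2.INTER_CUBIC))
```

```text
(no output)
```

View pics/c1.png

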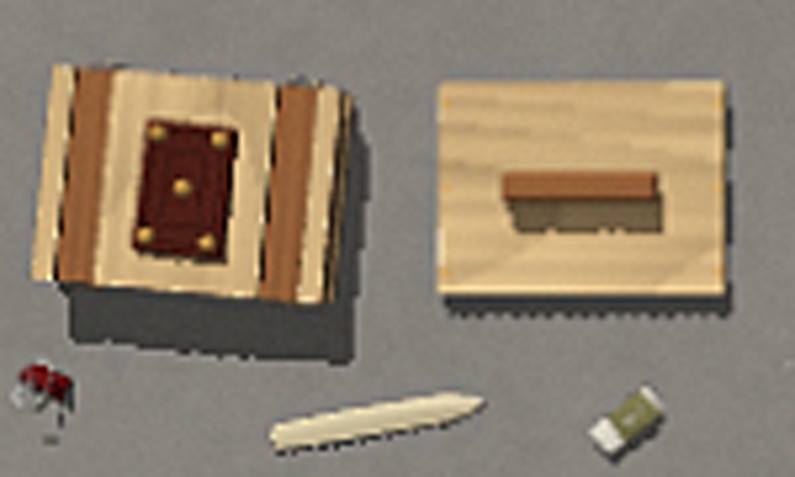

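View pics/c2.png

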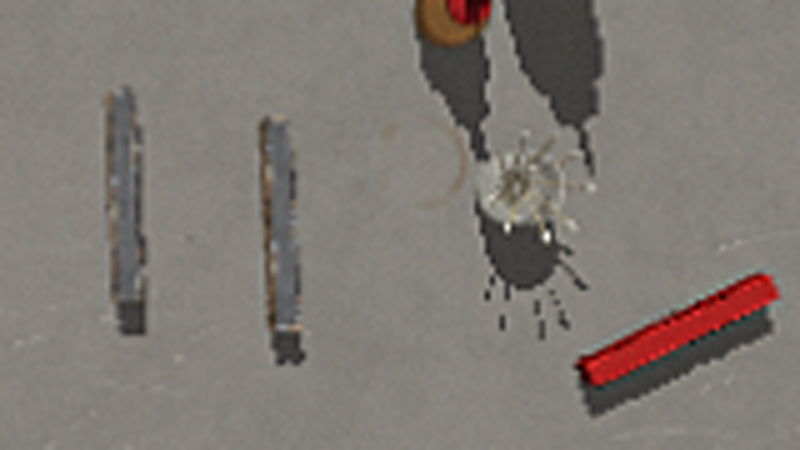

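The two sticks at (280,211) and (311,217) have grey felt tops and wooden sides and lie upright. The bar at (390,236) is red all over, so it is the look-alike and I leave it. I'll enlarge further to pick the corners precisely.

Run:
```python
import cv2
im=cv2.imread("pics/top0.png")
def crop(n,x,y,w,h,f):
    c=cv2.resize(im[y:y+h,x:x+w],None,fx=f,fy=f,interpolation=cv2.INTER_NEAREST)
    for i in range(0,w,5):
        cv2.putText(c,str(x+i),(i*f,9),0,.32,(255,255,0),1); cv2.line(c,(i*f,0),(i*f,h*f),(255,255,0) if i%10==0 else (120,120,0),1)
    for i in range(0,h,5):
        cv2.putText(c,str(y+i),(0,i*f+9),0,.32,(0,255,255),1); cv2.line(c,(0,i*f),(w*f,i*f),(0,255,255) if i%10==0 else (0,120,120),1)
    cv2.imwrite(f"pics/{n}.png",c)
crop("g1",112,178,72,56,10)
crop("g2",270,182,56,60,10)
crop("g3",188,180,66,54,10)
```

```text
(no output)
```

View pics/g1.png

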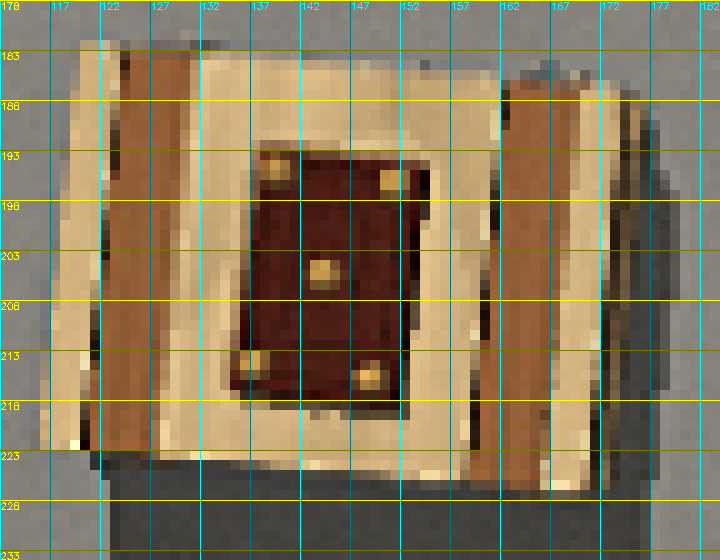

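View pics/g2.png

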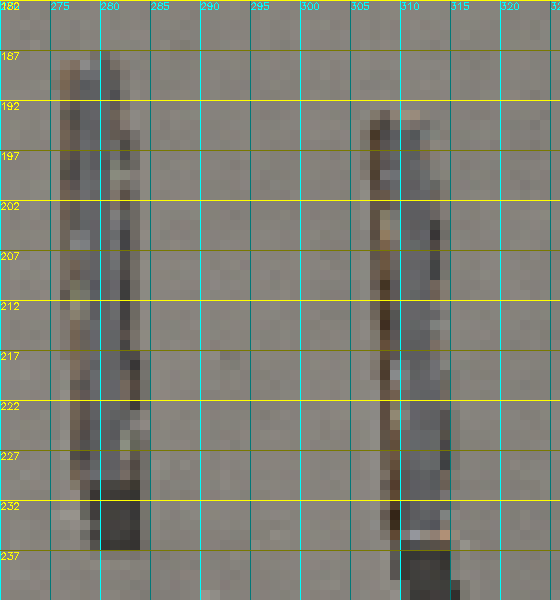

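View pics/g3.png

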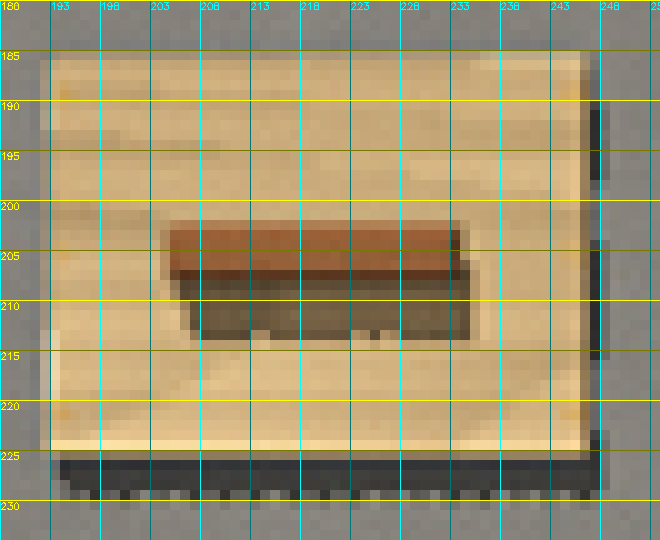

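```bash
cat > h.py <<'E'
import numpy as np,cv2
from scipy.optimize import least_squares
from plant import bot
np.set_printoptions(precision=4,suppress=True)
CI={n:bot.camera_info(n) for n in("top","scene")}
def proj(P,n="top"):
    c=CI[n];T=np.linalg.inv(c["world_from_camera"]);p=np.asarray(P)@T[:3,:3].T+T[:3,3]
    a=np.stack([p[:,0],-p[:,1]],1)/(-p[:,2:3]);a=a*(1+c["k1"]*(a**2).sum(1,keepdims=True))
    return a@c["K"][:2,:2].T+c["K"][:2,2]
def R(y):return np.array([[np.cos(y),-np.sin(y),0],[np.sin(y),np.cos(y),0],[0,0,1]])
def fit(L,px,x0,n="top",z0=0):
    L=np.array(L)/1000;px=np.array(px)
    f=lambda q:(proj(L@R(q[2]).T+[q[0],q[1],z0],n)-px).ravel()
    s=least_squares(f,x0,x_scale=[.01,.01,.1]);print("pose",s.x,"res px",np.round(s.fun.reshape(-1,2),1).tolist());return s.x
def go(x,y,z,yaw,o=None):
    """tool-frame delta from measured pose; yaw=heading of tool x"""
    o=o or bot.observe();Rr=o["ee_rot"];d=Rr.T@(np.array([x,y,z])-o["tcp_pos"])*1000
    t=np.array([[np.cos(yaw),np.sin(yaw),0],[np.sin(yaw),-np.cos(yaw),0],[0,0,-1]])
    rv=cv2.Rodrigues(Rr.T@t)[0].ravel()
    # translation in target-yaw-frame too
    print("delta mm now-axes",d.round(1),"after-turn axes",(t.T@(np.array([x,y,z])-o["tcp_pos"])*1000).round(1),"rotvec",rv.round(4))
def st():
    o=bot.observe();print(o["clock"],o["tcp_pos"],"yaw",np.arctan2(o["ee_rot"][1,0],o["ee_rot"][0,0]).round(4),"F",o["contact_force"].round(1),"w",round(o["gripper_width"],4),"q",o["joint_positions"].round(2))
E
python3 - <<'E'
from h import *
s=fit([[75,102,58],[-75,102,58],[75,-102,58],[-75,-102,58],[75,58,58],[-75,58,58],[75,-86,58],[-75,-86,58],[75,-58,58],[-75,-58,58],[75,86,58],[-75,86,58]],
[[120,182],[116,223],[174,186.7],[171,226.8],[131.5,183],[128,224],[170,186],[166,227],[162,186],[158.5,226],[122.9,182.5],[120,223]],[.45,.27,0])
fit([[46,32,3],[-46,32,3],[46,-32,3],[-46,-32,3]],[[138,193.2],[135,217],[155,194.3],[152.3,219]],s,z0=.058)
a=fit([[80,0,34],[-80,0,34]],[[280.2,187.5],[281.3,230]],[.45,-.2,0])
b=fit([[80,0,34],[-80,0,34]],[[311,193.2],[312.4,235.6]],[.45,-.3,0])
t=fit([[75,102,22],[-75,102,22],[75,-102,22],[-75,-102,22]],[[192.5,185],[192.5,225.8],[246.3,185.2],[246.3,225.8]],[.45,0,0])
fit([[11,55,52],[-11,55,52],[11,-55,52],[-11,-55,52]],[[204.4,202.3],[204.4,207.2],[233.3,202.3],[233.3,207.2]],[.45,0,0])
go(a[0],a[1],.15,a[2]);go(b[0],b[1],.15,b[2]);st()
E
```

```text
pose [ 0.4882  0.2466 -0.048 ] res px [[-0.4, 0.4], [-0.1, -0.3], [0.0, -0.2], [-0.4, 0.2], [-0.2, 0.3], [-0.4, -0.3], [-0.3, 0.2], [0.2, -0.3], [0.2, -0.4], [0.2, 0.1], [1.0, 0.2], [0.2, 0.1]]
pose [ 0.4835  0.2451 -0.0714] res px [[-0.1, -0.6], [0.1, 0.4], [0.0, 0.0], [-0.0, 0.2]]
pose [ 0.4874 -0.257   0.0494] res px [[-0.0, -0.1], [0.0, 0.1]]
pose [ 0.4692 -0.374   0.053 ] res px [[-0.0, -0.1], [0.0, 0.1]]
pose [ 0.4939 -0.0261  0.0275] res px [[0.0, 0.6], [-0.3, -0.5], [0.2, 0.4], [0.1, -0.5]]
pose [ 0.4954 -0.0263  0.0273] res px [[-0.4, -0.5], [-0.4, 0.5], [0.4, -0.5], [0.4, 0.5]]
delta mm now-axes [ 374.2 -219.9   80.8] after-turn axes [ 295.9 -317.7   80.3] rotvec [-0.0018  0.      0.2893]
delta mm now-axes [ 318.1 -115.6   80.5] after-turn axes [ 272.6 -200.7   80.3] rotvec [-0.0018  0.      0.2858]
0.1 [ 0.2076 -0.5889  0.2303] yaw 0.3388 F [-0.   0.7  1.2] w 0.0852 q [-1.36  0.22  1.53  0.    1.39 -0.13]
```

```bash
python3 -m handwheel '[[0,0,0,0,0,0.143,1],[0,0,0,0,0,0.143,1],[45,-33,0,0,0,0,1],[45,-33,0,0,0,0,1],[45,-33,0,0,0,0,1]]' 40
python3 -m handwheel '[[45,-34,0,0,0,0,1],[45,-34,0,0,0,0,1],[46,-34,0,0,0,0,1],[0,0,0,0,0,0,1],[0,0,30,0,0,0,1]]'
python3 - <<'E'
from h import *
cv2.imwrite("pics/s1.png",cv2.resize(bot.camera("scene")[100:300,200:400,::-1],None,fx=3,fy=3,interpolation=cv2.INTER_CUBIC))
go(.4692,-.374,.012,.053);st()
E
```

```text
clock: 0.72
tcp_pos: [0.3381, -0.4822, 0.2307]
ee_rot: [[0.999, 0.052, -0.0], [0.052, -0.999, 0.001], [-0.0, -0.001, -1.0]]
contact_force: [0.2, -0.5, 0.8]
gripper_width: 0.0853
clock: 1.35
tcp_pos: [0.4691, -0.3755, 0.2035]
ee_rot: [[0.999, 0.054, 0.003], [0.054, -0.999, -0.004], [0.003, 0.004, -1.0]]
contact_force: [0.0, -0.2, -0.9]
gripper_width: 0.0854
delta mm now-axes [  3.5   1.2 184.9] after-turn axes [  2.9   0.7 184.9] rotvec [-0.0029  0.0033  0.0003]
1.4 [ 0.4663 -0.3735  0.1969] yaw 0.0533 F [-1.8  1.1 -4.7] w 0.0854 q [-0.81  0.18  1.63 -0.    1.33  0.71]
```

View pics/s1.png

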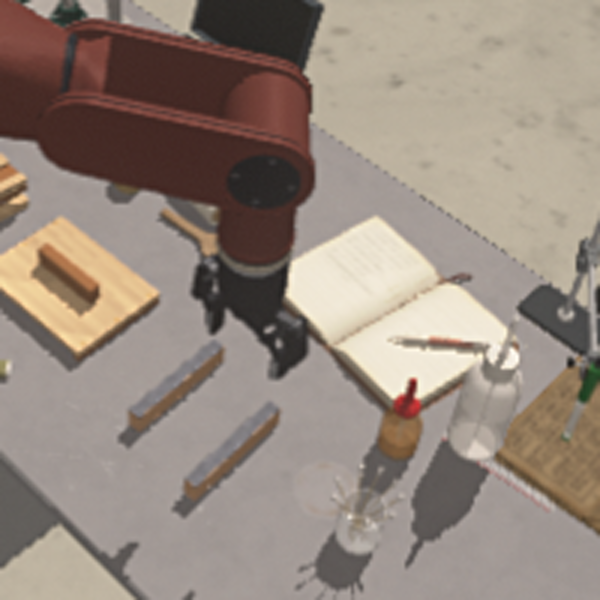

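The scene view confirms two felt-topped sticks, at crop (175,385) and (230,450), with the gripper above them. I'll start down and cross-check stick b in this view.

```bash
python3 -m handwheel '[[0,0,40,0,0,0,1],[0,0,40,0,0,0,1],[0,0,40,0,0,0,1],[0,0,0,0,0,0,1],[0,0,0,0,0,0,1]]'
python3 - <<'E'
from h import *
for q in([.4692,-.374,.053],[.4874,-.257,.0494]):
  P=np.array([[.08,0,.034],[-.08,0,.034]])@R(q[2]).T+[q[0],q[1],0]
  print((proj(P,"scene")-[200,100])*3)
go(.4692,-.374,.012,.053);st()
E
```

```text
clock: 2.02
tcp_pos: [0.4679, -0.3755, 0.0828]
ee_rot: [[0.999, 0.052, 0.001], [0.052, -0.999, -0.001], [0.001, 0.001, -1.0]]
contact_force: [0.6, 0.0, 1.0]
gripper_width: 0.0856
[[277.6159 405.201 ]
 [190.1438 483.5486]]
[[222.6335 343.765 ]
 [135.6401 415.5208]]
delta mm now-axes [ 1.4 -1.5 70.8] after-turn axes [ 1.4 -1.5 70.8] rotvec [ 0.001  -0.0007 -0.0009]
2.025 [ 0.4679 -0.3755  0.0828] yaw 0.0521 F [0.6 0.  1. ] w 0.0856 q [-0.81  0.31  1.72 -0.    1.12  0.71]
```

```bash
python3 -m handwheel '[[1,-1,30,0,0,0,1],[0,0,28,0,0,0,1],[0,0,12,0,0,0,1],[0,0,0,0,0,0,0.5],[0,0,0,0,0,0,0]]' 40
python3 -m handwheel '[[0,0,0,0,0,0,0],[0,0,0,0,0,0,0],[0,0,0,0,0,0,0],[0,0,0,0,0,0,0],[0,0,0,0,0,0,0]]' 40
python3 - <<'E'
from h import *
cv2.imwrite("pics/s2.png",cv2.resize(bot.camera("scene")[190:290,240:340,::-1],None,fx=6,fy=6,interpolation=cv2.INTER_CUBIC))
st()
E
```

```text
clock: 2.65
tcp_pos: [0.4697, -0.3745, 0.0131]
ee_rot: [[0.999, 0.053, 0.002], [0.053, -0.999, -0.002], [0.002, 0.002, -1.0]]
contact_force: [0.4, -0.5, 0.4]
gripper_width: 0.0517
clock: 3.28
tcp_pos: [0.4694, -0.3741, 0.0125]
ee_rot: [[0.999, 0.053, 0.001], [0.053, -0.999, -0.001], [0.001, 0.002, -1.0]]
contact_force: [-0.9, -0.1, 6.4]
gripper_width: 0.0195
3.325 [ 0.4694 -0.3741  0.0125] yaw 0.0528 F [0.1 1.1 6. ] w 0.0192 q [-0.8   0.41  1.74  0.    0.99  0.71]
```

View pics/s2.png

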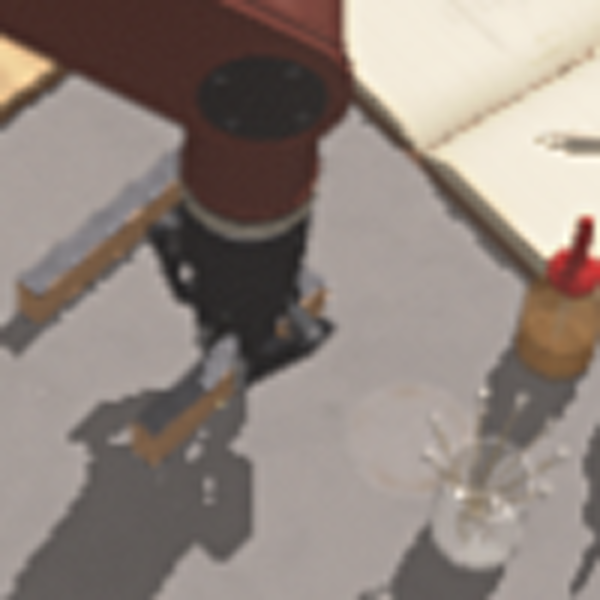

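```bash
python3 -m handwheel '[[0,0,-10,0,0,0,0],[0,0,-40,0,0,0,0],[0,0,-50,0,0,0,0],[0,0,-50,0,0,0,0],[0,0,0,0,0,0.101,0]]' 60
python3 - <<'E'
from h import *
go(.4917,.3185,.15,-.048);st()
E
```

```text
clock: 3.95
tcp_pos: [0.471, -0.3757, 0.1675]
ee_rot: [[0.999, -0.05, 0.007], [-0.05, -0.999, -0.007], [0.007, 0.007, -1.0]]
contact_force: [0.2, -0.1, -1.3]
gripper_width: 0.0187
delta mm now-axes [ -14.3 -694.5   12.7] after-turn axes [ -12.6 -694.4   17.5] rotvec [ 0.0067 -0.0071 -0.0023]
3.95 [ 0.471  -0.3757  0.1675] yaw -0.0503 F [ 0.2 -0.1 -1.3] w 0.0187 q [-0.8   0.21  1.66 -0.    1.26  0.82]
```

```bash
python3 -m handwheel '[[-1,-30,0,0,0,0,0],[-1,-50,0,0,0,0,0],[-1,-55,0,0,0,0,0],[-1,-55,0,0,0,0,0],[-1,-55,0,0,0,0,0]]'
python3 -m handwheel '[[-1,-55,0,0,0,0,0],[-1,-55,0,0,0,0,0],[-1,-55,0,0,0,0,0],[-1,-55,0,0,0,0,0],[-1,-55,0,0,0,0,0]]'
python3 -m handwheel '[[-1,-55,0,0,0,0,0],[-1,-55,0,0,0,0,0],[0,-50,0,0,0,0,0],[0,-15,0,0,0,0,0],[0,0,0,0,0,0,0]]'
python3 - <<'E'
from h import *
go(.4917,.3185,.15,-.048);st()
E
```

```text
clock: 4.58
tcp_pos: [0.475, -0.1267, 0.1615]
ee_rot: [[0.999, -0.049, 0.0], [-0.049, -0.999, 0.0], [0.0, -0.0, -1.0]]
contact_force: [1.0, 0.5, -1.7]
gripper_width: 0.0189
clock: 5.2
tcp_pos: [0.4833, 0.1482, 0.1616]
ee_rot: [[0.999, -0.048, 0.0], [-0.048, -0.999, -0.0], [0.0, 0.0, -1.0]]
contact_force: [0.9, -0.5, -1.3]
gripper_width: 0.0187
clock: 5.82
tcp_pos: [0.4897, 0.3216, 0.161]
ee_rot: [[0.999, -0.046, -0.001], [-0.046, -0.999, -0.001], [-0.001, 0.001, -1.0]]
contact_force: [-0.6, -0.7, -1.5]
gripper_width: 0.0189
delta mm now-axes [ 2.1  3.  11. ] after-turn axes [ 2.1  3.  11. ] rotvec [0.0008 0.0007 0.0015]
5.825 [0.4897 0.3216 0.161 ] yaw -0.0465 F [-0.6 -0.7 -1.5] w 0.0189 q [ 0.45  0.19  1.7  -0.    1.25  2.06]
```

```bash
python3 -m handwheel '[[2,2,15,0,0,0,0],[0,0,25,0,0,0,0],[0,0,15,0,0,0,0],[0,0,0,0,0,0,0],[0,0,0,0,0,0,0]]'
python3 - <<'E'
from h import *
cv2.imwrite("pics/s3.png",cv2.resize(bot.camera("scene")[130:260,130:280,::-1],None,fx=5,fy=4.6,interpolation=cv2.INTER_CUBIC))
cv2.imwrite("pics/t3.png",cv2.resize(bot.camera("top")[165:245,105:205,::-1],None,fx=7,fy=7,interpolation=cv2.INTER_CUBIC))
go(.4917,.3185,.0665,-.048);st()
E
```

```text
clock: 6.45
tcp_pos: [0.4927, 0.319, 0.1069]
ee_rot: [[0.999, -0.049, 0.001], [-0.049, -0.999, 0.0], [0.001, -0.0, -1.0]]
contact_force: [-0.0, -1.1, -1.2]
gripper_width: 0.0183
delta mm now-axes [-1.2  1.1 40.9] after-turn axes [-1.1  1.1 40.9] rotvec [-0.0009 -0.0017 -0.0004]
6.55 [0.4929 0.3195 0.1074] yaw -0.0484 F [ 0.8  0.9 -0.9] w 0.0192 q [ 0.44  0.25  1.74 -0.    1.15  2.06]
```

View pics/s3.png

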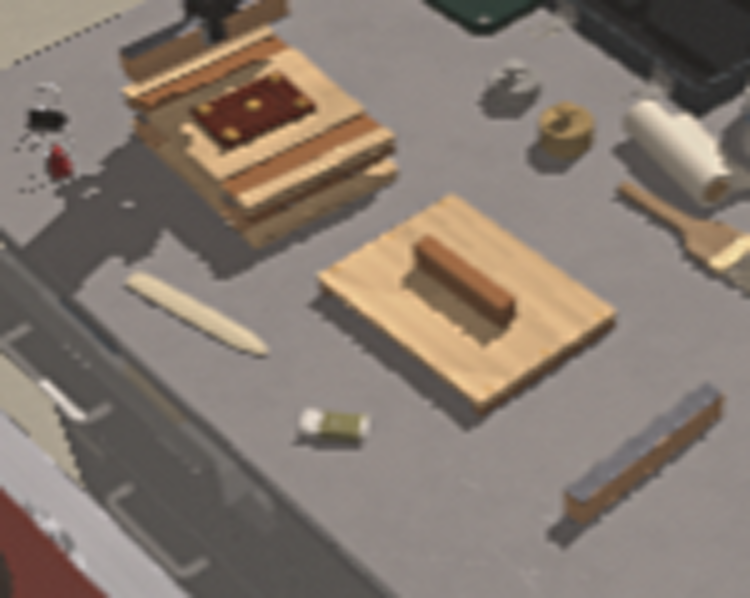

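View pics/t3.png

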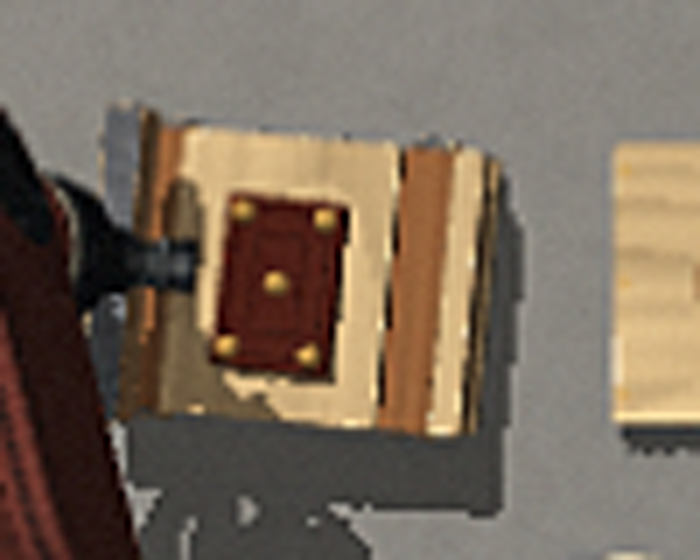

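```bash
python3 - <<'E'
from h import *
im=cv2.imread("pics/s3.png");print(im.shape)
px=np.array([[270,30],[122,96],[396,138],[242,206]])/[5,4.6]+130
fit([[75,102,58],[-75,102,58],[75,-102,58],[-75,-102,58]],px,[.48,.24,0],"scene")
c=np.array([.4929,.3195,.1074-.0125])
L=np.array([[80,10,34],[80,-10,34],[-80,10,34],[-80,-10,34],[80,-10,0],[-80,-10,0]])/1000
P=L@R(-.0484).T+c
print("top",((proj(P)-[105,165])*7).round().tolist());print("scene",((proj(P,"scene")-130)*[5,4.6]).round().tolist())
E
python3 - <<'E'
import cv2
im=cv2.imread("pics/s3.png")[0:230,90:420];cv2.imwrite("pics/s3b.png",cv2.resize(im,None,fx=2.4,fy=2.4,interpolation=cv2.INTER_CUBIC))
E
```

```text
(598, 750, 3)
pose [ 0.4872  0.2437 -0.0712] res px [[-0.5, -0.6], [0.1, -1.1], [-0.3, 0.4], [0.7, 1.2]]
top [[97.0, 100.0], [136.0, 103.0], [68.0, 416.0], [107.0, 419.0], [156.0, 109.0], [127.0, 418.0]]
scene [[271.0, -24.0], [284.0, -13.0], [114.0, 47.0], [126.0, 58.0], [288.0, 14.0], [133.0, 85.0]]
```

View pics/s3b.png

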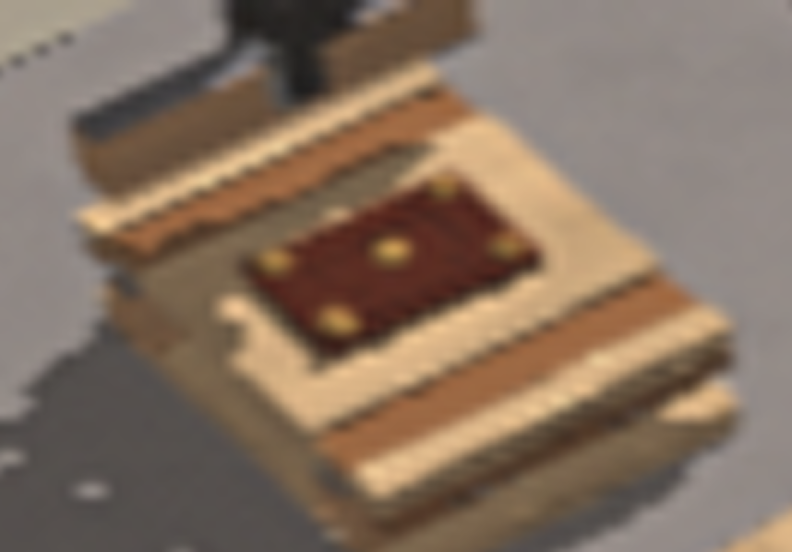

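Run:
```python
from h import *
im=bot.camera("top")[:,:,::-1];cv2.imwrite("pics/top3.png",im)
im2=bot.camera("scene")[:,:,::-1];cv2.imwrite("pics/scene3.png",im2)
def crop(im,n,x,y,w,h,f):
    c=cv2.resize(im[y:y+h,x:x+w],None,fx=f,fy=f,interpolation=cv2.INTER_NEAREST)
    for i in range(0,w,5):
        cv2.putText(c,str(x+i),(i*f,9),0,.32,(255,255,0),1); cv2.line(c,(i*f,0),(i*f,h*f),(120,120,0),1)
    for i in range(0,h,5):
        cv2.putText(c,str(y+i),(0,i*f+9),0,.32,(0,255,255),1); cv2.line(c,(0,i*f),(w*f,i*f),(0,120,120),1)
    cv2.imwrite(f"pics/{n}.png",c)
crop(im,"g4",112,172,60,56,10)
crop(im2,"g5",148,124,68,60,10)
st()
```

```text
6.65 [0.4927 0.3196 0.1073] yaw -0.0481 F [ 0.2 -0.9 -0.2] w 0.0189 q [ 0.44  0.25  1.74 -0.    1.15  2.06]
```

View pics/g4.png

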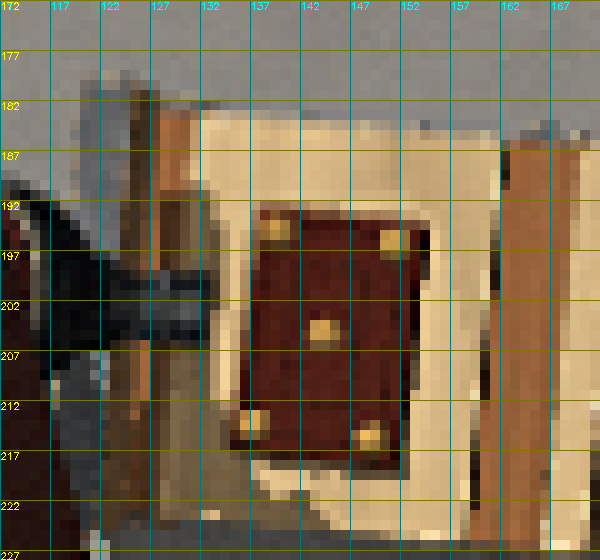

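View pics/g5.png

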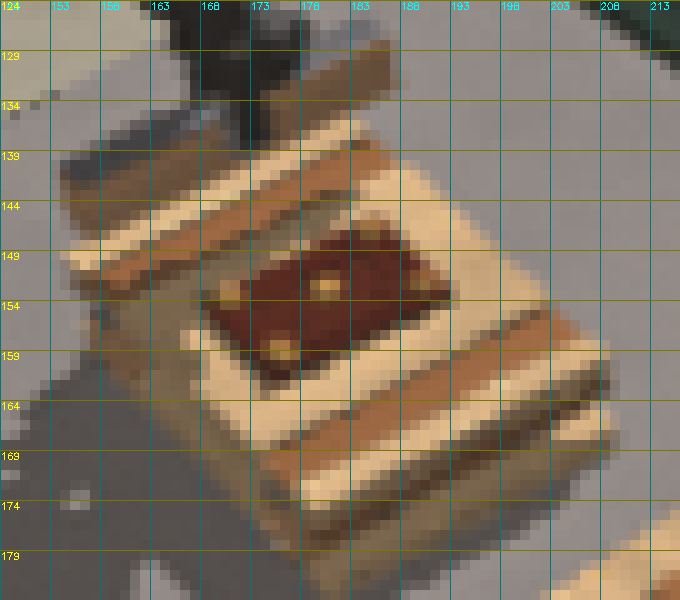

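Run:
```python
from h import *
px=np.array([[120,182],[116,223],[174,186.7],[171,226.8],[131.5,183],[128,224],[170,186],[166,227],[162,186],[158.5,226],[122.9,182.5],[120,223]])-.5
L=[[75,102,58],[-75,102,58],[75,-102,58],[-75,-102,58],[75,58,58],[-75,58,58],[75,-86,58],[-75,-86,58],[75,-58,58],[-75,-58,58],[75,86,58],[-75,86,58]]
fit(L,px,[.48,.24,0])
fit(L,px-[.4,0],[.48,.24,0])
px=np.array([[184.6,136],[154.2,149.3],[209,158.5],[178.3,174.7],[202.9,154.5],[173,169.5],[207,156.3]])-.5
q=fit([[75,102,58],[-75,102,58],[75,-102,58],[-75,-102,58],[75,-58,58],[-75,-58,58],[75,-86,58]],px,[.48,.24,0],"scene")
```

```text
pose [ 0.4899  0.2486 -0.0479] res px [[-0.4, 0.4], [-0.1, -0.3], [0.0, -0.2], [-0.5, 0.2], [-0.2, 0.3], [-0.4, -0.3], [-0.3, 0.2], [0.2, -0.3], [0.2, -0.4], [0.2, 0.1], [1.0, 0.2], [0.2, 0.1]]
pose [ 0.4899  0.2501 -0.0479] res px [[-0.4, 0.4], [-0.1, -0.3], [0.0, -0.2], [-0.5, 0.2], [-0.2, 0.3], [-0.4, -0.3], [-0.3, 0.2], [0.2, -0.3], [0.2, -0.4], [0.2, 0.1], [1.0, 0.2], [0.2, 0.1]]
pose [ 0.4909  0.2526 -0.0749] res px [[-1.0, -0.9], [0.4, -0.5], [-0.3, 1.0], [0.6, 0.2], [0.1, -0.5], [0.4, -0.5], [-0.4, 1.2]]
```

```bash
cat > reg.py <<'E'
from h import *
from scipy.optimize import minimize
def reg(img,n,x0,polys,roi,zb,excl=None):
    X,Y,W,H=roi;I=cv2.cvtColor(img,cv2.COLOR_BGR2LAB)[Y:Y+H,X:X+W].astype(float);S=8
    def lab(q):
        m=np.zeros((H*S,W*S),np.uint8)
        for k,p in enumerate(polys):
            P=np.array(p)/1000@R(q[2]).T+[q[0],q[1],0]
            pts=(proj(P,n)+.5-[X,Y])*S
            cv2.fillPoly(m,[np.round(pts*16).astype(np.int32)],k+1,shift=4)
        return m
    M0=None
    def cost(q):
        m=lab(q);w=np.stack([cv2.resize((m==k).astype(np.float32),(W,H),interpolation=cv2.INTER_AREA) for k in range(len(polys)+1)],-1).reshape(-1,len(polys)+1)
        d=I.reshape(-1,3);ok=w.max(1)>-1
        # class colours: median of pure pixels
        C=np.array([np.median(d[w[:,k]>.95],0) for k in range(w.shape[1])])
        r=np.abs(d-w@C);band=(w[:,0]<.999)
        return np.minimum(r.sum(1),60).sum()/1000
    best=None
    s=np.array([[0,0,0],[.004,0,0],[0,.004,0],[0,0,.03]])+x0
    r=minimize(cost,x0,method="Nelder-Mead",options=dict(initial_simplex=s,xatol=1e-5,fatol=1e-4,maxiter=300))
    print(n,r.x,r.fun);return r.x
def rect(x0,x1,y0,y1,z):return [[x0,y0,z],[x1,y0,z],[x1,y1,z],[x0,y1,z]]
E
python3 - <<'E'
from reg import *
stack=[rect(-75,75,-102,102,58),rect(-75,75,58,86,56),rect(-75,75,-86,-58,56)]
im=cv2.imread("pics/top0.png")
for x0 in([.490,.250,-.05],[.492,.247,-.08],[.487,.253,-.03]):
    reg(im,"top",np.array(x0),stack,(108,176,74,56),0)
im=cv2.imread("pics/s1.png")
im=cv2.imread("pics/scene3.png")
for x0 in([.490,.250,-.05],[.492,.253,-.08]):
    reg(im,"scene",np.array(x0),stack,(148,134,66,44),0)
board=[rect(-75,75,-102,102,22),rect(-11,11,-55,55,52)]
im=cv2.imread("pics/top0.png")
for x0 in([.495,-.025,.027],[.497,-.023,.0]):
    reg(im,"top",np.array(x0),board,(186,178,66,54),0)
    reg(cv2.imread("pics/scene3.png"),"scene",np.array(x0),board,(190,168,68,56),0)
E
```

```text
top [ 0.4897  0.2487 -0.0581] 90.148296875
top [ 0.4898  0.2486 -0.0593] 90.1165
top [ 0.4899  0.2487 -0.0601] 90.2663125
scene [ 0.4915  0.2521 -0.0515] 95.8800546875
scene [ 0.4956  0.2519 -0.0492] 96.35471875
top [ 0.4958 -0.0248  0.0297] 50.899328125
scene [ 0.4956 -0.0226  0.0289] 60.505421875
top [ 0.4957 -0.0247  0.0306] 50.95184375
scene [ 0.4959 -0.0221  0.0245] 60.50728125
```

```bash
python3 -m handwheel '[[1,-3,10,0,0,0.008,0],[0,0,12,0,0,0,0],[0,0,6,0,0,0,0],[0,0,0,0,0,0,0],[0,0,0,0,0,0,0]]'
python3 - <<'E'
from h import *
im=bot.camera("top")[:,:,::-1];cv2.imwrite("pics/top4.png",im)
im2=bot.camera("scene")[:,:,::-1]
cv2.imwrite("pics/s4.png",np.hstack([cv2.resize(im2[120:185,145:215],(400,371),interpolation=cv2.INTER_CUBIC),cv2.resize(im[170:235,108:178],(400,371),interpolation=cv2.INTER_CUBIC)]))
go(.4937,.3224,.0665,-.056);st()
E
```

```text
clock: 7.28
tcp_pos: [0.4933, 0.3223, 0.0784]
ee_rot: [[0.998, -0.056, 0.0], [-0.056, -0.998, 0.0], [0.0, -0.0, -1.0]]
contact_force: [0.3, 0.3, -1.5]
gripper_width: 0.0187
delta mm now-axes [ 0.1 -0.  12.3] after-turn axes [ 0.1 -0.  12.3] rotvec [-0.0004 -0.0007 -0.0002]
7.375 [0.4936 0.3224 0.0788] yaw -0.0562 F [ 0.2 -0.1 -1.1] w 0.0186 q [ 0.44  0.29  1.75 -0.    1.1   2.07]
```

View pics/s4.png

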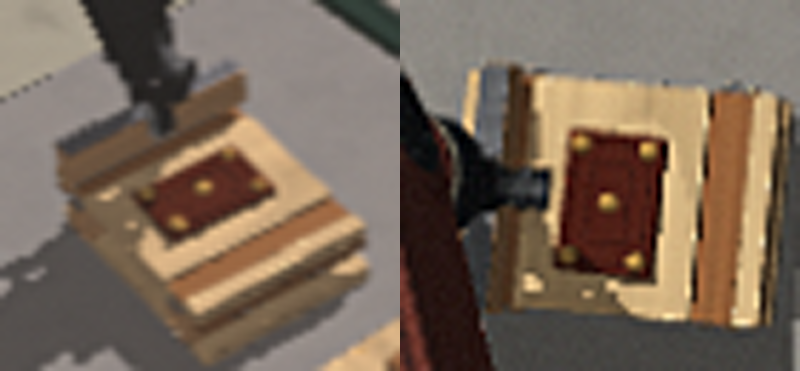

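The stick stands over the left groove and looks aligned in both views: scene crop (150,110), top crop (500,190). I'll lower it gently.

```bash
python3 -m handwheel '[[0,0,4,0,0,0,0],[0,0,3,0,0,0,0],[0,0,2,0,0,0,0],[0,0,1,0,0,0,0],[0,0,0,0,0,0,0]]'
python3 -m handwheel '[[0,0,1,0,0,0,0],[0,0,0,0,0,0,0],[0,0,1,0,0,0,0],[0,0,0,0,0,0,0],[0,0,0,0,0,0,0]]'
python3 -c "
from h import *
st()"
```

```text
clock: 8.0
tcp_pos: [0.4932, 0.3222, 0.0682]
ee_rot: [[0.998, -0.056, -0.0], [-0.056, -0.998, -0.0], [-0.0, 0.0, -1.0]]
contact_force: [-0.0, -0.1, -0.2]
gripper_width: 0.0187
clock: 8.62
tcp_pos: [0.4934, 0.3223, 0.0666]
ee_rot: [[0.998, -0.056, 0.0], [-0.056, -0.998, 0.0], [0.0, -0.0, -1.0]]
contact_force: [-0.9, -0.1, 2.3]
gripper_width: 0.0189
8.625 [0.4934 0.3223 0.0666] yaw -0.0561 F [-0.9 -0.1  2.3] w 0.0189 q [0.44 0.31 1.75 0.   1.08 2.07]
```

```bash
python3 -m handwheel '[[0,0,0.8,0,0,0,0],[0,0,0,0,0,0,0],[0,0,0,0,0,0,0],[0,0,0,0,0,0,0.1],[0,0,0,0,0,0,0.3]]'
python3 -m handwheel '[[0,0,0,0,0,0,0.36],[0,0,0,0,0,0,0.36],[0,0,0,0,0,0,0.36],[0,0,-5,0,0,0,0.36],[0,0,-20,0,0,0,0.36]]'
python3 - <<'E'
from h import *
im=bot.camera("top")[:,:,::-1];cv2.imwrite("pics/top5.png",im)
im2=bot.camera("scene")[:,:,::-1]
cv2.imwrite("pics/s5.png",np.hstack([cv2.resize(im2[120:185,145:215],(400,371),interpolation=cv2.INTER_CUBIC),cv2.resize(im[170:235,108:178],(400,371),interpolation=cv2.INTER_CUBIC)]))
st()
E
```

```text
clock: 9.25
tcp_pos: [0.4935, 0.3223, 0.0657]
ee_rot: [[0.998, -0.056, 0.001], [-0.056, -0.998, 0.0], [0.001, -0.0, -1.0]]
contact_force: [-0.1, -1.1, 0.4]
gripper_width: 0.0253
clock: 9.88
tcp_pos: [0.4922, 0.3217, 0.0901]
ee_rot: [[0.998, -0.056, -0.003], [-0.056, -0.998, -0.001], [-0.003, 0.001, -1.0]]
contact_force: [0.1, -0.2, 0.6]
gripper_width: 0.0306
9.975 [0.4954 0.3233 0.0941] yaw -0.0561 F [ 0.8 -0.3  0.2] w 0.0308 q [0.44 0.27 1.74 0.   1.13 2.07]
```

View pics/s5.png

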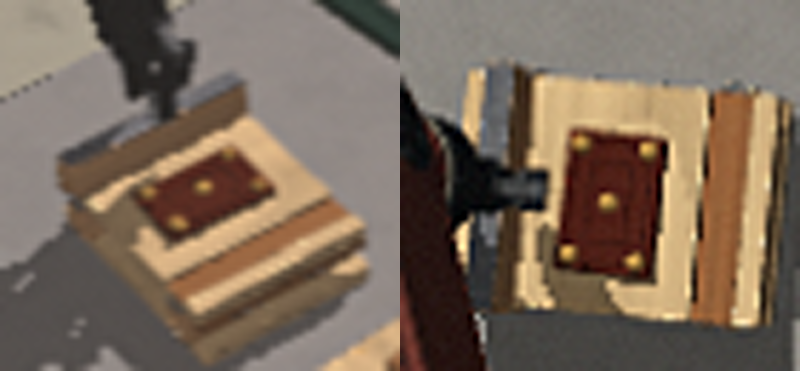

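```bash
python3 -m handwheel '[[0,0,-30,0,0,0,0.36],[0,0,-40,0,0,0,0.36],[0,0,0,0,0,-0.106,1],[0,0,0,0,0,0,1],[0,0,0,0,0,0,1]]' 40
python3 - <<'E'
from h import *
im=bot.camera("top")[:,:,::-1];cv2.imwrite("pics/top6.png",im)
cv2.imwrite("pics/s6.png",cv2.resize(im[165:245,105:185],(560,560),interpolation=cv2.INTER_CUBIC))
go(.4888,-.2555,.0125,.05);st()
E
```

```text
clock: 10.6
tcp_pos: [0.4928, 0.322, 0.16]
ee_rot: [[0.999, 0.048, -0.001], [0.048, -0.999, -0.0], [-0.001, 0.0, -1.0]]
contact_force: [-0.2, 0.3, -0.2]
gripper_width: 0.0826
delta mm now-axes [-31.7 576.6 147.6] after-turn axes [-32.8 576.6 147.4] rotvec [ 0.0004  0.0011 -0.0017]
10.65 [0.4928 0.322  0.1599] yaw 0.0483 F [-0.3 -0.2  0. ] w 0.0852 q [0.44 0.2  1.69 0.   1.25 1.97]
```

View pics/s6.png

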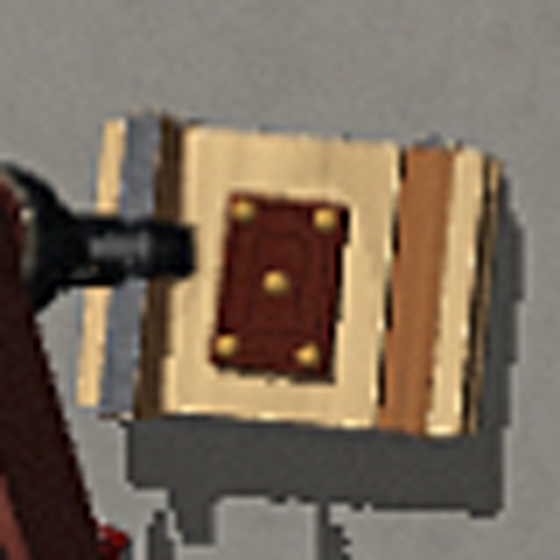

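```bash
python3 -m handwheel '[[-3,30,0,0,0,0,1],[-3,50,0,0,0,0,1],[-3,55,0,0,0,0,1],[-3,55,0,0,0,0,1],[-3,55,0,0,0,0,1]]'
python3 -m handwheel '[[-3,55,0,0,0,0,1],[-3,55,0,0,0,0,1],[-3,55,0,0,0,0,1],[-3,55,0,0,0,0,1],[-3,55,0,0,0,0,1]]'
python3 -m handwheel '[[-2,40,0,0,0,0,1],[0,17,30,0,0,0,1],[0,0,40,0,0,0,1],[0,0,0,0,0,0,1],[0,0,0,0,0,0,1]]'
python3 - <<'E'
from h import *
go(.4888,-.2555,.0125,.05);st()
# check stick seated, predicted top corners for centred stick
q=[.4903,.2505,-.056]
P=np.array([[80,82,88],[80,62,88],[-80,82,88],[-80,62,88]])/1000@R(q[2]).T+[q[0],q[1],0]
print(((proj(P)+.5-[105,165])*7).round().tolist())
cv2.imwrite("pics/s7.png",cv2.resize(bot.camera("top")[165:245,105:185,::-1],(560,560),interpolation=cv2.INTER_CUBIC))
E
```

```text
clock: 11.28
tcp_pos: [0.4899, 0.0751, 0.16]
ee_rot: [[0.999, 0.049, -0.001], [0.049, -0.999, -0.0], [-0.001, 0.0, -1.0]]
contact_force: [1.4, -0.4, -0.7]
gripper_width: 0.0855
clock: 11.9
tcp_pos: [0.4886, -0.2003, 0.16]
ee_rot: [[0.999, 0.048, -0.0], [0.048, -0.999, 0.0], [-0.0, -0.001, -1.0]]
contact_force: [0.9, 0.9, 0.9]
gripper_width: 0.0851
clock: 12.52
tcp_pos: [0.4904, -0.2557, 0.0913]
ee_rot: [[0.999, 0.05, 0.0], [0.05, -0.999, -0.0], [0.0, 0.0, -1.0]]
contact_force: [-0.1, -0.1, 0.4]
gripper_width: 0.0853
delta mm now-axes [-1.6 -0.3 78.8] after-turn axes [-1.6 -0.3 78.8] rotvec [ 0.0002 -0.0003 -0.0003]
12.525 [ 0.4904 -0.2557  0.0913] yaw 0.0497 F [-0.1 -0.1  0.4] w 0.0853 q [-0.62  0.19  1.84  0.    1.11  0.9 ]
[[121.0, 108.0], [159.0, 111.0], [90.0, 415.0], [128.0, 419.0]]
```

View pics/s7.png

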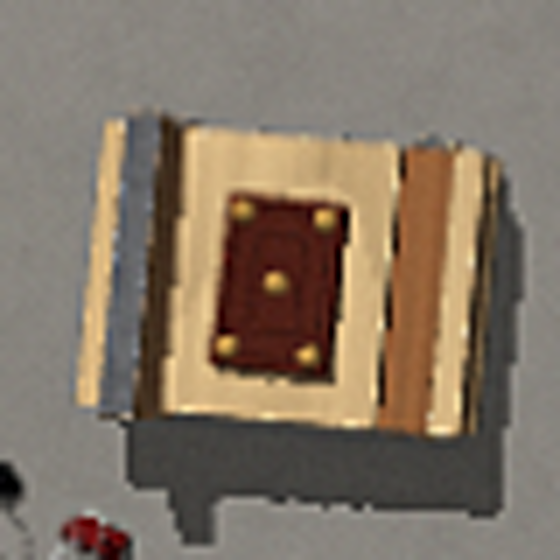

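```bash
python3 -m handwheel '[[-1.5,0,30,0,0,0,1],[0,0,30,0,0,0,1],[0,0,18.5,0,0,0,1],[0,0,0,0,0,0,0.5],[0,0,0,0,0,0,0]]' 60
python3 -m handwheel '[[0,0,0,0,0,0,0],[0,0,0,0,0,0,0],[0,0,0,0,0,0,0],[0,0,0,0,0,0,0],[0,0,-5,0,0,0,0]]'
python3 -m handwheel '[[0,0,-15,0,0,0,0],[0,0,-50,0,0,0,0],[0,0,-55,0,0,0,0],[0,0,-25,0,0,0.106,0],[0,0,0,0,0,0,0]]'
python3 - <<'E'
from h import *
cv2.imwrite("pics/s8.png",cv2.resize(bot.camera("scene")[150:280,200:330,::-1],(560,560),interpolation=cv2.INTER_CUBIC))
g=np.array([.4903,.2505,0])+R(-.056)@[0,-.072,0];print(g)
go(g[0],g[1],.0125+.054,-.056);st()
E
```

```text
clock: 13.2
tcp_pos: [0.4896, -0.2563, 0.0134]
ee_rot: [[0.999, 0.05, 0.002], [0.05, -0.999, -0.001], [0.002, 0.001, -1.0]]
contact_force: [0.4, -0.8, 0.7]
gripper_width: 0.0515
clock: 13.82
tcp_pos: [0.4882, -0.2556, 0.017]
ee_rot: [[0.999, 0.05, -0.0], [0.05, -0.999, 0.0], [-0.0, -0.0, -1.0]]
contact_force: [0.2, 0.2, -1.2]
gripper_width: 0.019
clock: 14.45
tcp_pos: [0.4901, -0.2568, 0.1654]
ee_rot: [[0.998, -0.055, 0.005], [-0.055, -0.998, -0.004], [0.005, 0.003, -1.0]]
contact_force: [0.6, 0.1, -0.8]
gripper_width: 0.0189
[0.4863 0.1786 0.    ]
delta mm now-axes [ -26.2 -433.9   95.9] after-turn axes [ -26.9 -433.8   96.5] rotvec [ 0.0012 -0.0018  0.0019]
14.5 [ 0.4888 -0.256   0.163 ] yaw -0.0541 F [-0.8  0.7 -1. ] w 0.0188 q [-0.63  0.1   1.79 -0.    1.25  1.  ]
```

View pics/s8.png

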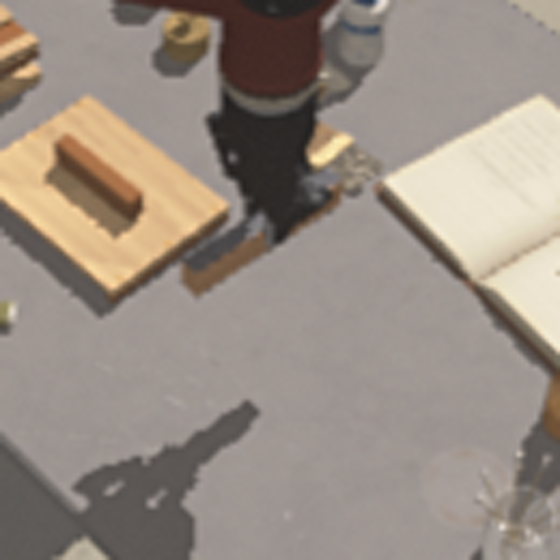

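The second stick is held level in the gripper, at crop (260,245). I'll carry it to the right groove.

```bash
python3 -m handwheel '[[-2,-30,0,0,0,0.002,0],[-3,-50,0,0,0,0,0],[-3,-55,0,0,0,0,0],[-3,-55,0,0,0,0,0],[-3,-55,0,0,0,0,0]]'
python3 -m handwheel '[[-3,-55,0,0,0,0,0],[-3,-55,0,0,0,0,0],[-3,-50,0,0,0,0,0],[-3,-29,0,0,0,0,0],[0,0,20,0,0,0,0]]'
python3 -m handwheel '[[0,0,30,0,0,0,0],[0,0,10,0,0,0,0],[0,0,0,0,0,0,0],[0,0,0,0,0,0,0],[0,0,0,0,0,0,0]]'
python3 - <<'E'
from h import *
im=bot.camera("top")[:,:,::-1];cv2.imwrite("pics/top9.png",im)
im2=bot.camera("scene")[:,:,::-1]
cv2.imwrite("pics/s9.png",np.hstack([cv2.resize(im2[120:185,145:215],(400,371),interpolation=cv2.INTER_CUBIC),cv2.resize(im[170:235,108:178],(400,371),interpolation=cv2.INTER_CUBIC)]))
go(.4863,.1786,.0665,-.056);st()
E
```

```text
clock: 15.12
tcp_pos: [0.4869, -0.0084, 0.1597]
ee_rot: [[0.998, -0.056, -0.004], [-0.056, -0.998, 0.001], [-0.004, -0.001, -1.0]]
contact_force: [1.2, -0.7, -1.1]
gripper_width: 0.0184
clock: 15.75
tcp_pos: [0.4871, 0.1812, 0.141]
ee_rot: [[0.999, -0.053, -0.0], [-0.053, -0.999, 0.0], [-0.0, -0.0, -1.0]]
contact_force: [1.4, -0.2, -0.3]
gripper_width: 0.0188
clock: 16.38
tcp_pos: [0.4886, 0.1791, 0.1031]
ee_rot: [[0.998, -0.058, 0.002], [-0.058, -0.998, 0.0], [0.002, -0.001, -1.0]]
contact_force: [-0.5, 0.3, -1.1]
gripper_width: 0.019
delta mm now-axes [-2.1  0.6 36.4] after-turn axes [-2.   0.6 36.4] rotvec [-0.0004 -0.0015 -0.0022]
16.475 [0.4883 0.1791 0.1029] yaw -0.0582 F [ 0. -0. -1.] w 0.0188 q [0.2  0.1  1.91 0.   1.12 1.83]
```

View pics/s9.png

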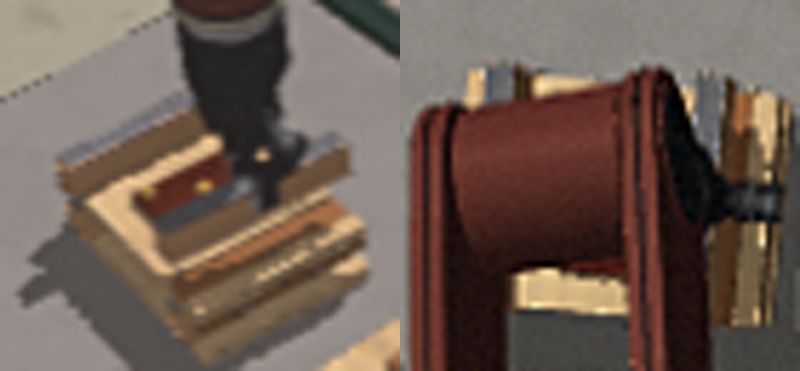

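```bash
python3 -m handwheel '[[-2,0.5,10,0,0,-0.002,0],[0,0,10,0,0,0,0],[0,0,4,0,0,0,0],[0,0,0,0,0,0,0],[0,0,0,0,0,0,0]]'
python3 - <<'E'
from h import *
im2=bot.camera("scene")[:,:,::-1]
v=cv2.resize(im2[120:185,145:225],(800,650),interpolation=cv2.INTER_CUBIC)[:600]
o=bot.observe();c=o["tcp_pos"]-[0,0,.0125]
for cc,col in((c,(0,255,0)),):
    P=np.array([[80,10,34],[80,-10,34],[-80,-10,34],[-80,10,34],[-80,-10,0],[80,-10,0]])/1000@R(-.056).T+cc
    p=np.round((proj(P,"scene")+.5-[145,120])*10).astype(int);print(p.tolist())
    for k in p: cv2.circle(v,tuple(map(int,k)),3,col,-1)
cv2.imwrite("pics/s10.png",v)
go(.4863,.1786,.0665,-.056);st()
E
```

```text
clock: 17.1
tcp_pos: [0.4859, 0.1787, 0.0781]
ee_rot: [[0.998, -0.056, 0.0], [-0.056, -0.998, 0.0], [0.0, -0.0, -1.0]]
contact_force: [0.6, 0.5, -0.5]
gripper_width: 0.0184
[[589, 269], [616, 294], [296, 460], [270, 433], [307, 518], [622, 352]]
delta mm now-axes [ 0.3  0.1 11.8] after-turn axes [ 0.3  0.1 11.8] rotvec [-0.0002 -0.0006 -0.0002]
17.15 [0.486  0.1787 0.0783] yaw -0.0562 F [-0.3 -0.2 -0.7] w 0.0186 q [0.2  0.13 1.93 0.   1.07 1.83]
```

View pics/s10.png

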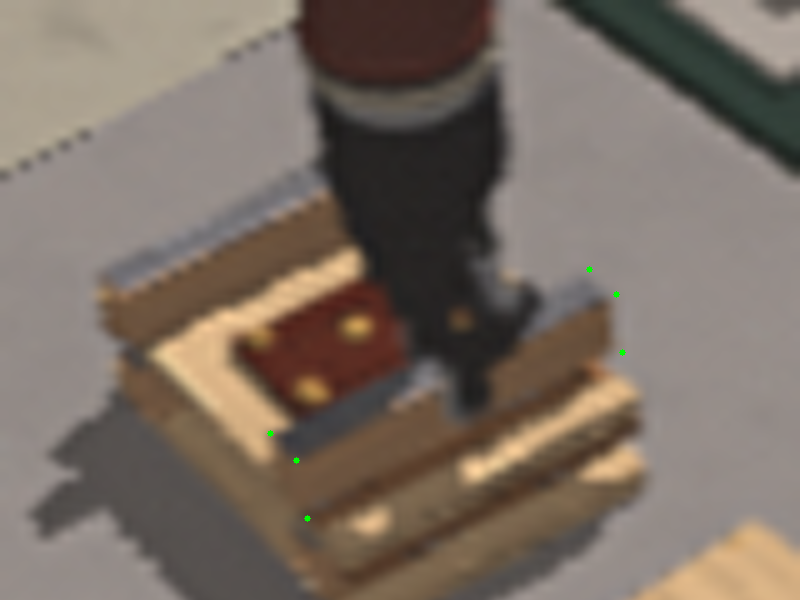

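The held stick matches the predicted outline to within about 1 mm, with its near end at (285,450) and far end at (605,300). I'll lower it.

```bash
python3 -m handwheel '[[0,0,4,0,0,0,0],[0,0,3,0,0,0,0],[0,0,2,0,0,0,0],[0,0,1,0,0,0,0],[0,0,0,0,0,0,0]]'
python3 -m handwheel '[[0,0,1,0,0,0,0],[0,0,0,0,0,0,0],[0,0,1,0,0,0,0],[0,0,0,0,0,0,0],[0,0,0,0,0,0,0]]'
python3 -c "
from h import *
st()"
```

```text
clock: 17.77
tcp_pos: [0.4856, 0.1787, 0.0679]
ee_rot: [[0.998, -0.056, -0.0], [-0.056, -0.998, -0.0], [-0.0, 0.0, -1.0]]
contact_force: [-0.4, 0.0, -1.5]
gripper_width: 0.0185
clock: 18.4
tcp_pos: [0.4859, 0.1787, 0.0674]
ee_rot: [[0.998, -0.056, 0.0], [-0.056, -0.998, -0.0], [0.0, 0.0, -1.0]]
contact_force: [-5.6, -0.8, 10.5]
gripper_width: 0.019
18.4 [0.4859 0.1787 0.0674] yaw -0.0561 F [-5.6 -0.8 10.5] w 0.019 q [ 0.2   0.15  1.94 -0.    1.05  1.83]
```

```bash
python3 -m handwheel '[[0,0,0,0,0,0,0.1],[0,0,0,0,0,0,0.3],[0,0,0,0,0,0,0.36],[0,0,0,0,0,0,0.36],[0,0,-3,0,0,0,0.36]]'
python3 -m handwheel '[[0,0,-20,0,0,0,0.36],[0,0,-40,0,0,0,0.36],[0,0,-45,0,0,0,0.36],[0,0,0,0,0,0,1],[0,0,0,0,0,0,1]]'
python3 - <<'E'
from h import *
go(.4957,-.0235,.19,np.pi/2+.029);st()
E
```

```text
clock: 19.02
tcp_pos: [0.4853, 0.1786, 0.0687]
ee_rot: [[0.998, -0.056, -0.001], [-0.056, -0.998, -0.0], [-0.001, 0.0, -1.0]]
contact_force: [-0.9, -0.6, 0.6]
gripper_width: 0.0307
clock: 19.65
tcp_pos: [0.4854, 0.1786, 0.1736]
ee_rot: [[0.998, -0.056, -0.0], [-0.056, -0.998, -0.0], [-0.0, 0.0, -1.0]]
contact_force: [0.2, 1.1, 0.1]
gripper_width: 0.0657
delta mm now-axes [ 21.6 201.2 -16.4] after-turn axes [-202.3    4.4  -16.4] rotvec [-0.0001  0.0002 -1.656 ]
19.65 [0.4854 0.1786 0.1736] yaw -0.0562 F [0.2 1.1 0.1] w 0.0657 q [ 0.2   0.01  1.87 -0.    1.26  1.83]
```

```bash
python3 -m handwheel '[[5.5,50,0,0,0,0,1],[5.5,50,0,0,0,0,1],[5.5,50,0,0,0,0,1],[5,51,0,0,0,0,1],[0,0,0,0,0,-0.184,1]]'
python3 -m handwheel '[[0,0,0,0,0,-0.184,1],[0,0,0,0,0,-0.184,1],[0,0,0,0,0,-0.184,1],[0,0,0,0,0,-0.184,1],[0,0,0,0,0,-0.184,1]]'
python3 -m handwheel '[[0,0,0,0,0,-0.184,1],[0,0,0,0,0,-0.184,1],[0,0,0,0,0,-0.184,1],[0,0,0,0,0,0,1],[0,0,0,0,0,0,1]]'
python3 - <<'E'
from h import *
go(.4957,-.0235,.028,np.pi/2+.029);st()
cv2.imwrite("pics/s11.png",cv2.resize(bot.camera("scene")[120:250,140:290,::-1],(750,598),interpolation=cv2.INTER_CUBIC))
cv2.imwrite("pics/s12.png",cv2.resize(bot.camera("top")[165:245,105:185,::-1],(560,560),interpolation=cv2.INTER_CUBIC))
E
```

```text
clock: 20.27
tcp_pos: [0.4947, -0.0263, 0.172]
ee_rot: [[0.992, 0.127, -0.003], [0.127, -0.992, -0.0], [-0.003, -0.0, -1.0]]
contact_force: [-0.5, 1.1, 0.1]
gripper_width: 0.0852
clock: 20.9
tcp_pos: [0.4945, -0.023, 0.1718]
ee_rot: [[0.494, 0.869, -0.004], [0.869, -0.494, 0.001], [-0.001, -0.004, -1.0]]
contact_force: [-0.4, 0.3, 0.5]
gripper_width: 0.0851
clock: 21.52
tcp_pos: [0.4952, -0.0231, 0.1729]
ee_rot: [[-0.025, 1.0, -0.002], [1.0, 0.025, 0.0], [0.0, -0.002, -1.0]]
contact_force: [0.7, -0.1, 0.2]
gripper_width: 0.0856
delta mm now-axes [ -0.5   0.7 144.9] after-turn axes [ -0.4   0.5 144.9] rotvec [-0.0019 -0.0004 -0.0036]
21.525 [ 0.4952 -0.0231  0.1729] yaw 1.5962 F [ 0.7 -0.1  0.2] w 0.0856 q [-0.21 -0.04  1.92 -0.    1.27 -0.23]
```

View pics/s11.png

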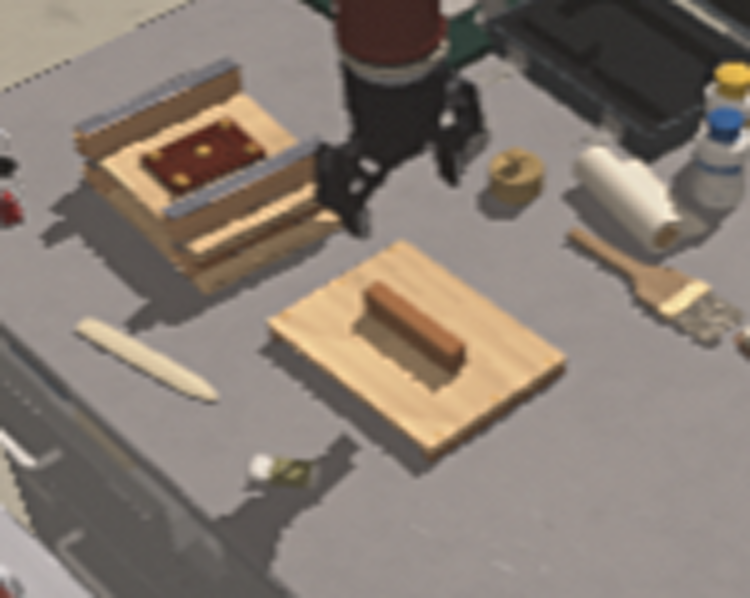

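View pics/s12.png

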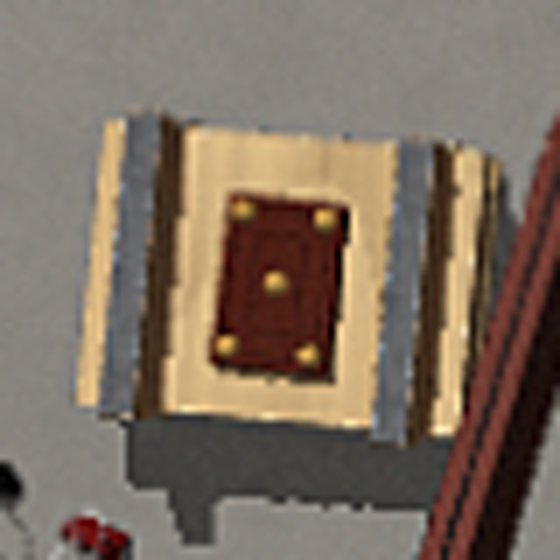

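Run:
```python
from h import *
q=[.4903,.2505,-.056]
im=bot.camera("top")[:,:,::-1];im2=bot.camera("scene")[:,:,::-1]
cv2.imwrite("pics/scene13.png",im2);cv2.imwrite("pics/top13.png",im)
def ov(im,n,X,Y,W,H,f):
    v=cv2.resize(im[Y:Y+H,X:X+W],None,fx=f,fy=f,interpolation=cv2.INTER_CUBIC)
    for s in(72,-72):
        P=np.array([[80,s+10,88],[80,s-10,88],[-80,s-10,88],[-80,s+10,88]])/1000@R(q[2]).T+[q[0],q[1],0]
        cv2.polylines(v,[np.round((proj(P,n)+.5-[X,Y])*f).astype(np.int32)],True,(0,255,0),1)
    P=np.array([[75,102,58],[75,-102,58],[-75,-102,58],[-75,102,58]])/1000@R(q[2]).T+[q[0],q[1],0]
    cv2.polylines(v,[np.round((proj(P,n)+.5-[X,Y])*f).astype(np.int32)],True,(255,0,255),1)
    return v
a=ov(im,"top",112,174,66,60,6);b=ov(im2,"scene",150,122,66,60,6)
cv2.imwrite("pics/ov.png",np.hstack([a,b]))
```

```text
(no output)
```

View pics/ov.png

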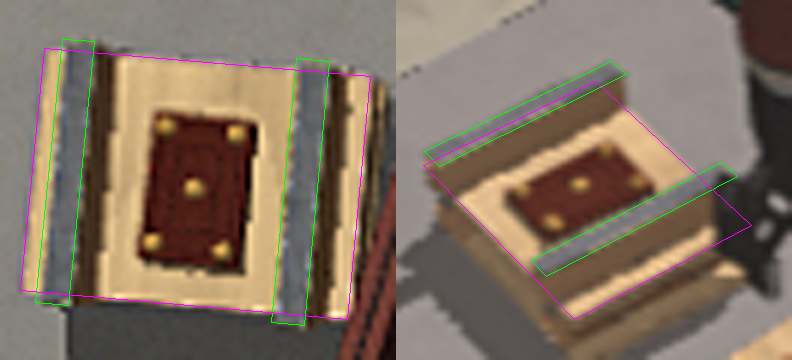

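The overlay agrees with both views: both sticks sit parallel and centred in their grooves, and the cover has not moved. Next I grasp the board handle.

```bash
python3 -m handwheel '[[0,0.5,40,0,0,-0.003,1],[0,0,45,0,0,0,1],[0,0,40,0,0,0,1],[0,0,15,0,0,0,1],[0,0,0,0,0,0,1]]'
python3 -m handwheel '[[0,0,4.5,0,0,0,1],[0,0,0,0,0,0,0.4],[0,0,0,0,0,0,0],[0,0,0,0,0,0,0],[0,0,0,0,0,0,0]]' 80
python3 -m handwheel '[[0,0,0,0,0,0,0],[0,0,0,0,0,0,0],[0,0,-10,0,0,0,0],[0,0,-10,0,0,0,0],[0,0,0,0,0,0,0]]' 80
python3 - <<'E'
from h import *
st()
cv2.imwrite("pics/s14.png",cv2.resize(bot.camera("scene")[120:250,140:290,::-1],(750,598),interpolation=cv2.INTER_CUBIC))
E
```

```text
clock: 22.35
tcp_pos: [0.4959, -0.0231, 0.0335]
ee_rot: [[-0.032, 0.999, -0.002], [1.0, 0.032, 0.0], [0.0, -0.002, -1.0]]
contact_force: [0.0, 0.7, 0.1]
gripper_width: 0.0852
clock: 22.98
tcp_pos: [0.4968, -0.0233, 0.0301]
ee_rot: [[-0.032, 0.999, 0.001], [0.999, 0.032, -0.0], [-0.0, 0.001, -1.0]]
contact_force: [1.6, -0.1, 1.5]
gripper_width: 0.0205
clock: 23.6
tcp_pos: [0.4971, -0.0233, 0.0505]
ee_rot: [[-0.032, 0.999, 0.002], [0.999, 0.032, -0.0], [-0.0, 0.002, -1.0]]
contact_force: [-0.3, 0.0, -3.6]
gripper_width: 0.0204
23.6 [ 0.4971 -0.0233  0.0505] yaw 1.6029 F [-0.3  0.  -3.6] w 0.0204 q [-0.21  0.13  2.    0.    1.01 -0.24]
```

View pics/s14.png

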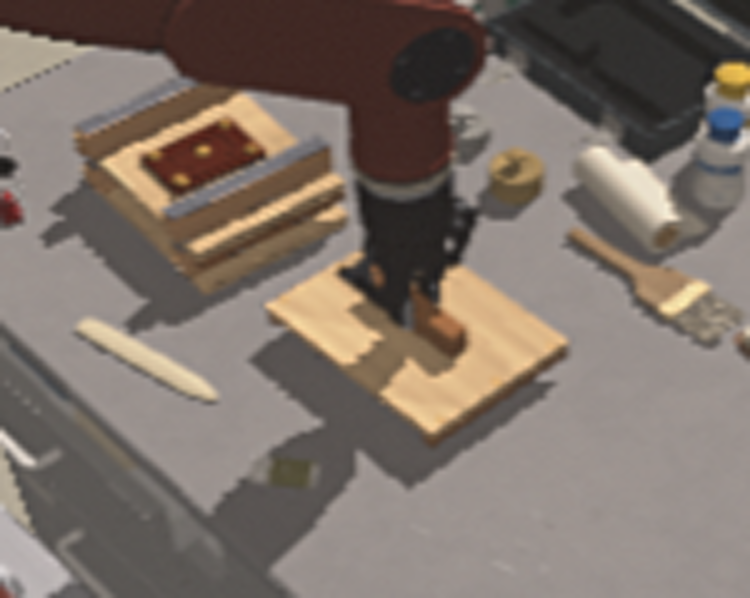

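```bash
python3 -m handwheel '[[0,0,-30,0,0,0,0],[0,0,-40,0,0,0,0],[0,0,-40,0,0,0,0],[0,0,-20,0,0,0.088,0],[0,0,0,0,0,0,0]]'
python3 - <<'E'
from h import *
go(.4903,.2505,.16,np.pi/2-.056);st()
E
```

```text
clock: 24.28
tcp_pos: [0.4975, -0.0234, 0.181]
ee_rot: [[0.055, 0.998, 0.003], [0.998, -0.055, -0.001], [-0.0, 0.004, -1.0]]
contact_force: [-0.1, -1.3, -4.4]
gripper_width: 0.0205
delta mm now-axes [273.1 -22.4  20.8] after-turn axes [273.1 -22.5  21. ] rotvec [0.0035 0.0005 0.0007]
24.275 [ 0.4975 -0.0234  0.181 ] yaw 1.5155 F [-0.1 -1.3 -4.4] w 0.0205 q [-0.21 -0.05  1.91  0.    1.28 -0.15]
```

```bash
python3 -m handwheel '[[25,-2,0,0,0,0,0],[40,-3,0,0,0,0,0],[45,-4,0,0,0,0,0],[45,-4,0,0,0,0,0],[45,-4,0,0,0,0,0]]'
python3 -m handwheel '[[40,-3,0,0,0,0,0],[25,-2,0,0,0,0,0],[8,0,0,0,0,0,0],[0,0,15,0,0,0,0],[0,0,0,0,0,0,0]]'
python3 - <<'E'
from h import *
go(.4903,.2505,.108,np.pi/2-.056);st()
q=[.4903,.2505,-.056]
im=bot.camera("top")[:,:,::-1];im2=bot.camera("scene")[:,:,::-1]
cv2.imwrite("pics/scene15.png",im2);cv2.imwrite("pics/top15.png",im)
o=bot.observe();c=o["tcp_pos"]-[0,0,.030];yw=np.arctan2(o["ee_rot"][1,0],o["ee_rot"][0,0])-np.pi/2
def ov(im,n,X,Y,W,H,f):
    v=cv2.resize(im[Y:Y+H,X:X+W],None,fx=f,fy=f,interpolation=cv2.INTER_CUBIC)
    for z in(22,0):
        P=np.array([[75,102,z],[75,-102,z],[-75,-102,z],[-75,102,z]])/1000@R(yw).T+c
        cv2.polylines(v,[np.round((proj(P,n)+.5-[X,Y])*f).astype(np.int32)],True,(0,255,0),1)
    return v
cv2.imwrite("pics/ov2.png",np.hstack([ov(im,"top",104,165,66,76,6),ov(im2,"scene",150,110,66,76,6)]))
E
```

```text
clock: 24.9
tcp_pos: [0.4892, 0.1786, 0.1772]
ee_rot: [[0.054, 0.999, -0.003], [0.999, -0.054, -0.001], [-0.001, -0.003, -1.0]]
contact_force: [0.1, -0.2, -3.8]
gripper_width: 0.0202
clock: 25.52
tcp_pos: [0.488, 0.2491, 0.1616]
ee_rot: [[0.056, 0.998, -0.005], [0.998, -0.056, -0.002], [-0.002, -0.005, -1.0]]
contact_force: [0.1, -0.5, -3.8]
gripper_width: 0.0204
delta mm now-axes [ 1.7  2.4 53.5] after-turn axes [ 1.6  2.2 53.6] rotvec [-0.0046  0.0023 -0.0004]
25.525 [0.488  0.2491 0.1616] yaw 1.5144 F [ 0.1 -0.5 -3.8] w 0.0204 q [ 0.33  0.1   1.79 -0.    1.25  0.38]
```

View pics/ov2.png

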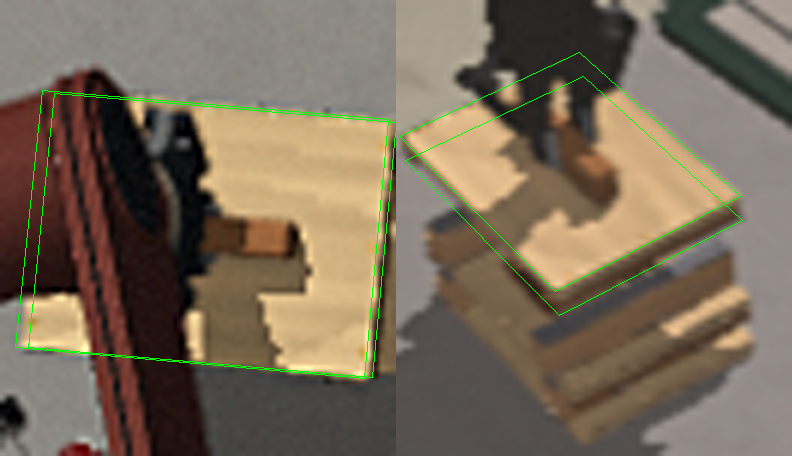

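The held board matches the predicted outline in both views. I'll lower it in stages.

```bash
python3 -m handwheel '[[1,1,15,0,0,0,0],[0,0,15,0,0,0,0],[0,0,8,0,0,0,0],[0,0,0,0,0,0,0],[0,0,0,0,0,0,0]]'
python3 - <<'E'
from h import *
go(.4903,.2505,.108,np.pi/2-.056);st()
E
```

```text
clock: 26.25
tcp_pos: [0.491, 0.2517, 0.1268]
ee_rot: [[0.056, 0.998, 0.001], [0.998, -0.056, 0.0], [0.0, 0.001, -1.0]]
contact_force: [0.1, -0.4, -2.8]
gripper_width: 0.0204
delta mm now-axes [-1.2 -0.7 18.8] after-turn axes [-1.2 -0.7 18.8] rotvec [ 0.0006 -0.0002  0.0001]
26.25 [0.491  0.2517 0.1268] yaw 1.5149 F [ 0.1 -0.4 -2.8] w 0.0204 q [ 0.33  0.15  1.82 -0.    1.18  0.39]
```

```bash
python3 -m handwheel '[[-1.2,-0.7,3,0,0,0,0],[0,0,3,0,0,0,0],[0,0,0,0,0,0,0],[0,0,0,0,0,0,0],[0,0,0,0,0,0,0]]'
python3 - <<'E'
from h import *
go(.4903,.2505,.108,np.pi/2-.056);st()
im=bot.camera("top")[:,:,::-1];im2=bot.camera("scene")[:,:,::-1]
cv2.imwrite("pics/s16.png",np.hstack([cv2.resize(im[165:241,104:170],None,fx=6,fy=6,interpolation=cv2.INTER_CUBIC),cv2.resize(im2[115:191,150:216],None,fx=6,fy=6,interpolation=cv2.INTER_CUBIC)]))
E
```

```text
clock: 26.88
tcp_pos: [0.4901, 0.2504, 0.1207]
ee_rot: [[0.056, 0.998, 0.0], [0.998, -0.056, 0.0], [0.0, 0.0, -1.0]]
contact_force: [0.0, 0.2, -3.1]
gripper_width: 0.0204
delta mm now-axes [ 0.1  0.2 12.7] after-turn axes [ 0.1  0.2 12.7] rotvec [ 0.0003 -0.0001  0.    ]
26.875 [0.4901 0.2504 0.1207] yaw 1.5148 F [ 0.   0.2 -3.1] w 0.0204 q [0.33 0.15 1.82 0.   1.17 0.39]
```

View pics/s16.png

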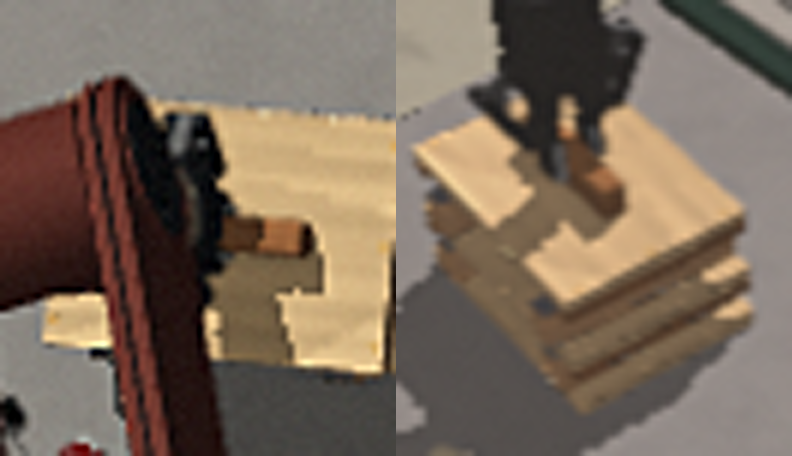

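Aligned over the stack and level. Lowering slowly while watching the force.

```bash
python3 -m handwheel '[[0,0,2,0,0,0,0],[0,0,2,0,0,0,0],[0,0,2,0,0,0,0],[0,0,0,0,0,0,0],[0,0,0,0,0,0,0]]'
python3 -m handwheel '[[0,0,2,0,0,0,0],[0,0,1.5,0,0,0,0],[0,0,1,0,0,0,0],[0,0,0,0,0,0,0],[0,0,0,0,0,0,0]]'
python3 -m handwheel '[[0,0,1,0,0,0,0],[0,0,0,0,0,0,0],[0,0,0.7,0,0,0,0],[0,0,0,0,0,0,0],[0,0,0,0,0,0,0]]'
```

```text
clock: 27.6
tcp_pos: [0.49, 0.2504, 0.1145]
ee_rot: [[0.056, 0.998, 0.0], [0.998, -0.056, -0.0], [-0.0, 0.0, -1.0]]
contact_force: [0.2, 0.7, -4.5]
gripper_width: 0.0202
clock: 28.22
tcp_pos: [0.49, 0.2504, 0.1101]
ee_rot: [[0.056, 0.998, 0.0], [0.998, -0.056, 0.0], [0.0, 0.0, -1.0]]
contact_force: [0.0, 0.4, -2.9]
gripper_width: 0.0206
clock: 28.85
tcp_pos: [0.49, 0.2504, 0.1083]
ee_rot: [[0.056, 0.998, -0.0], [0.998, -0.056, -0.0], [-0.0, -0.0, -1.0]]
contact_force: [-0.3, -0.2, -4.0]
gripper_width: 0.0201
```

```bash
python3 -m handwheel '[[0,0,0.6,0,0,0,0],[0,0,0,0,0,0,0],[0,0,0,0,0,0,0],[0,0,0,0,0,0,0],[0,0,0,0,0,0,0]]'
python3 -m handwheel '[[0,0,0.5,0,0,0,0],[0,0,0,0,0,0,0],[0,0,0,0,0,0,0],[0,0,0,0,0,0,0],[0,0,0,0,0,0,0]]'
```

```text
clock: 29.48
tcp_pos: [0.4901, 0.2504, 0.1081]
ee_rot: [[0.056, 0.998, 0.0], [0.998, -0.056, 0.0], [0.0, 0.0, -1.0]]
contact_force: [-3.5, -1.7, 3.9]
gripper_width: 0.0202
clock: 30.1
tcp_pos: [0.4901, 0.2504, 0.1081]
ee_rot: [[0.056, 0.998, 0.0], [0.998, -0.056, 0.0], [0.0, 0.0, -1.0]]
contact_force: [-5.1, -2.6, 8.2]
gripper_width: 0.0206
```

```bash
python3 -m handwheel '[[0,0,0,0,0,0,0.1],[0,0,0,0,0,0,0.3],[0,0,0,0,0,0,0.5],[0,0,0,0,0,0,0.6],[0,0,0,0,0,0,0.6]]'
python3 -m handwheel '[[0,0,-10,0,0,0,0.6],[0,0,-30,0,0,0,0.6],[0,0,-50,0,0,0,0.6],[0,0,-50,0,0,0,0.6],[0,0,0,0,0,0,0.6]]'
python3 -m handwheel '[[-40,0,0,0,0,0,0.6],[-55,0,0,0,0,0,0.6],[-55,0,0,0,0,0,0.6],[-55,0,0,0,0,0,0.6],[-40,0,0,0,0,0,0.6]]'
python3 - <<'E'
from reg import *
st()
im=np.ascontiguousarray(bot.camera("top")[:,:,::-1]);im2=np.ascontiguousarray(bot.camera("scene")[:,:,::-1])
cv2.imwrite("pics/top17.png",im);cv2.imwrite("pics/scene17.png",im2)
board=[rect(-75,75,-102,102,100),rect(-11,11,-55,55,130)]
for x0 in([.490,.250,-.056],):
    reg(im,"top",np.array(x0),board,(108,174,76,58),0)
    reg(im2,"scene",np.array(x0),board,(148,112,70,56),0)
cv2.imwrite("pics/s17.png",np.hstack([cv2.resize(im[165:241,104:170],None,fx=6,fy=6,interpolation=cv2.INTER_CUBIC),cv2.resize(im2[115:191,150:216],None,fx=6,fy=6,interpolation=cv2.INTER_CUBIC)]))
E
```

```text
clock: 30.72
tcp_pos: [0.49, 0.2504, 0.1071]
ee_rot: [[0.056, 0.998, 0.0], [0.998, -0.056, 0.0], [0.0, 0.0, -1.0]]
contact_force: [0.3, 0.2, 0.5]
gripper_width: 0.0513
clock: 31.35
tcp_pos: [0.4929, 0.2514, 0.2537]
ee_rot: [[0.056, 0.998, 0.01], [0.998, -0.056, 0.004], [0.004, 0.01, -1.0]]
contact_force: [0.1, -0.3, -0.4]
gripper_width: 0.0512
clock: 31.98
tcp_pos: [0.4755, 0.0038, 0.2467]
ee_rot: [[0.057, 0.998, -0.001], [0.998, -0.057, -0.0], [-0.0, -0.001, -1.0]]
contact_force: [0.2, -0.2, 0.2]
gripper_width: 0.0516
31.975 [0.4755 0.0038 0.2467] yaw 1.5137 F [ 0.2 -0.2  0.2] w 0.0516 q [-0.16 -0.16  1.88 -0.    1.41 -0.1 ]
top [ 0.491   0.2478 -0.0582] 113.400703125
scene [ 0.49    0.252  -0.0679] 115.4931953125
```

View pics/s17.png

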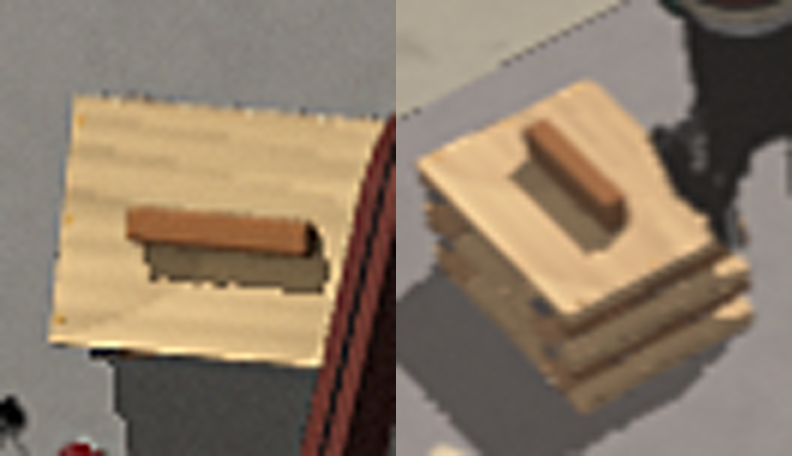

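View pics/top17.png

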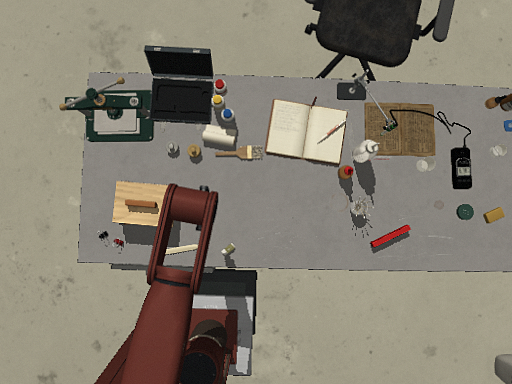

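The board lies level and square on the stack, at about (142,204) in the top view. The bystanders have not moved and the arm is clear. I'll let it settle, check once more, and hand in.

```bash
python3 -m handwheel '[[-50,0,0,0,0,0,0.6],[-50,0,0,0,0,0,0.6],[-30,0,0,0,0,0,0.6],[0,0,0,0,0,0,0.6],[0,0,0,0,0,0,0.6]]'
python3 - <<'E'
from reg import *
im=np.ascontiguousarray(bot.camera("top")[:,:,::-1]);im2=np.ascontiguousarray(bot.camera("scene")[:,:,::-1])
board=[rect(-75,75,-102,102,100),rect(-11,11,-55,55,130)]
reg(im,"top",np.array([.49,.25,-.056]),board,(108,174,70,58),0)
reg(im2,"scene",np.array([.49,.25,-.056]),board,(148,112,70,56),0)
a=cv2.imread("pics/top0.png");d=cv2.absdiff(a,im).max(2)
cv2.imwrite("pics/s18.png",np.hstack([cv2.resize(im[165:241,104:180],None,fx=5,fy=5,interpolation=cv2.INTER_CUBIC),cv2.resize(im2[115:191,150:226],None,fx=5,fy=5,interpolation=cv2.INTER_CUBIC)]))
st()
E
```

```text
clock: 32.7
tcp_pos: [0.4689, -0.1229, 0.2468]
ee_rot: [[0.056, 0.998, -0.001], [0.998, -0.056, 0.001], [0.001, -0.001, -1.0]]
contact_force: [1.1, 0.1, 0.1]
gripper_width: 0.0514
top [ 0.491   0.2478 -0.0578] 77.98565625
scene [ 0.4905  0.2521 -0.0609] 97.832765625
32.8 [ 0.4691 -0.1227  0.247 ] yaw 1.5163 F [0.6 0.5 0.5] w 0.051 q [-0.42 -0.13  1.86  0.    1.41 -0.36]
```

View pics/s18.png

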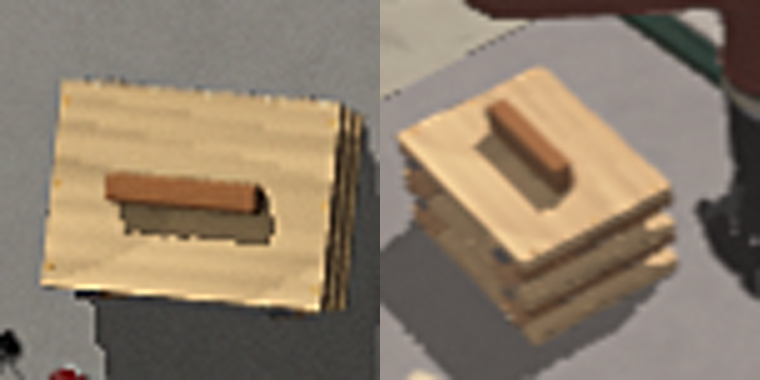

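The board registers at (0.491, 0.250, −0.059), against the stack at (0.490, 0.2505, −0.056). It is square and level.

```bash
python3 -c "
from plant import bot
print(bot.close_job())"
```

```text
the job is handed in; nothing more can be done
None
```

The job is done and handed in at about 33 s of the 67 s allowed; no verdict was reported.

- **Sticks:** I stood one stick in each groove, lowered until light contact (2–10 N) at the groove-floor height. Before the board went on, the overlay on both camera views showed them parallel and centred to about 1–2 mm.
- **Board:** I laid the top board by its handle. Contact came with its origin about 78 mm above the bench, the height given for resting on both sticks. The last pictures show it level and square, within about 1 mm and 0.003 rad of the stack's measured pose.
- **Cover and other things:** The cover had not moved in the last view before the board hid it, and no move came near it. The bystanders and the red look-alike look unmoved by eye.
- **Disagreement:** The two cameras differ by about 4 mm in y on the board and 3 mm on the stack. I took this as calibration error and used the mean.

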